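Nest the spill trays on the drying hook

ROBOT

A 6-joint arm with a two-finger parallel gripper is mounted at the origin on a cart in front of the work surface, level with it; the furniture and walls round the work are solid. World frame = base frame: x ahead of the robot, y to its left, z up, the work surface at z = 0. Lengths are in mm, angles in rad, forces in N, time in s.
With the tool pointing down it reaches from about 350 to 975 mm from the base axis. Payload 17.4 kg.
Tool frame: the origin (TCP) lies between the finger pads; the fingertips stand 8 mm ahead of it and the grasp point (between the pads) lies 11 mm behind it; z points along the fingers, y is the direction in which the jaws open and shut (so a half turn about z gives the same grasp; the last joint's range is limited). The gripper opens to 85 mm and grips with 20 to 120 N. Pads are 22 mm wide; open, the fingers measure 114 mm over their backs; the gripper's body (76 mm by 85 mm) begins 54 mm behind the grasp point. The pads swing forward as they close: fully open they stand 13 mm farther back than shut.
Start: joints at [1.308, 0.116, 1.442, -0, 1.584, -0.038], TCP at [150.473, 658.02, 239.303] pointing down, gripper open.
Joint ranges: [-2.83, 2.83], [-0.83, 2.19], [0.07, 2.5], [-1.14, 4.28], [0.01, 3], [-2.97, 2.97]. Speed limits (rad/s): [1.89, 1.89, 2.22, 3.14, 3.14, 3.14].

INTERFACE

Orientations are given as a unit quaternion [w, x, y, z].
In Python, from cell import env, cams, nets gives the robot as it stands.
- The arm moves only by the tool send_rows, never from a script. Its argument "increments" is a list of rows, each a list of 3 entries, a list of its own where there are three numbers: the closure in counts, from 0 (fully open) to 255 (shut), then the shift along the tool's x, y, z in cm, then the turn about the tool's z in rad. In form: [[fingers, [tx, ty, tz], turn], ...]. A call has 1 to 5 rows; each row shifts and turns the pose as measured when the row begins, along the tool's axes as they then stand; what a row does not reach is not made up. A row lasts 1/10 s, in which the tool goes at most 50 mm and 8.59 degrees, less where a joint would pass 70% of its speed; a pose out of reach is approached as far as the arm can. A call is refused whole if a number of a shift passes 5 or a number of a turn 0.15, either way. A call with a gripper value outside its range is refused whole. The fingers move at their own pace and stop on an object; the grip force is fixed at half the most. Time passes only in rows, so rows that do not move let the fingers close. It gives the time, the measured TCP pose, the force and the opening at its end, in the units of the state.
- env.observe(): the state, without advancing time (a new reading comes with each control period).
- cams.snapshot(name): name is "scene" or "top" or "wrist"; returns a dict with "img" (384x512x3 uint8, blue, green, red), "depth" (384x512 float32, mm along the optical axis (not along the pixel's ray), 0 where there is no reading), "fx", "fy", "cx", "cy" (pixels), "extrinsics" (4x4, takes a point from camera to world coordinates); the wrist camera has in their place "mount" (4x4, takes a point from camera to tool coordinates, whose origin is the TCP and whose axes are the flange's). Camera axes: x right, y up, looking along -z (the intrinsics and any distortion apply to the point x, -y, -z); pixel columns grow to the right and rows downward; lengths in mm; the calibration is good to about 2 mm. A picture is of the moment at which its call begins: read the wrist's pose just before it.
- env.job_done(): hands the job in, once; it reports no verdict.
Trained networks look in the newest picture that a camera, given by its name, has taken for a name from the list of things; names that differ only in an ending like _2 or _b are one class to them, and where a whole thing is asked for, a point or a joint stands for the part that bears it (a point fixed in the world has none). Each returns a list of dicts, best first, with "score" (0 to 1); they miss things now and then, are a little off and sometimes report something else, mostly with a low value. They report only what shows in the picture. A call takes as long as a camera call. They do not tell look-alikes from the thing itself.
- nets.silhouettes(target, camera): "region" (384x512 bool, what is visible of it) and "extent" ([left, top, right, bottom] in pixels, round what is visible of it).
- nets.pinpoint(target, camera): "xy" ([column, row] in pixels: a listed point, or the origin of a listed thing).
The state is a dict: "time_s": time; "qpos": joint angles; "dq": joint speeds; "tau": joint torques, N m; "tcp_pos": TCP position; "eef_rot": TCP orientation; "ft_force": force on the tool from outside, world axes, zero at the start; "ft_torque": the same for the moment, N m; "finger_gap": finger opening in mm.
Only numpy, scipy, OpenCV 4.12 (cv2) and the standard library are available. Lean on these libraries where they do the work, as an engineer would, in place of code of your own. Each camera call takes 0.05 s, during which the arm holds its last target.

TASK

The large blue spill tray already hangs on the drying stand's hook. Hang the medium yellow tray on the same hook in front of it and then the small orange one in front of that, open sides facing the same way as the blue one, and slide the whole set back along the bar so that each tray nests inside the one behind it and the blue one is right up against the back-stop. Leave the beaker, the petri dish and the timer where they stand.

Things in the scene. Friction and masses are not known exactly. Their poses are not given: they have to be found in the camera images.
- stand: grey drying stand (all sizes here in mm), fixed, with a flat, smooth, slippery steel hook bar. Origin: centre of the underside of its 130 x 110 x 10 foot; z up. The bar runs along x, 16 wide (y), 8 thick, from the upright back-stop (front face at x +40, 60 wide, 180 high) towards -x to an upturned lip (x -46 to -52) that rises 12 above the bar's top. Top of the bar 150 above the bench.
- stop (a point): on the stand: the point where the bar's top meets the front face of the back-stop; axes as the stand's (bar points to -x). The large tray starts on the bar, up to 12 mm short of here. Fully home it has its origin here; each further nested tray sits 8 more to -x (its neck flush on the neck behind). The bar's lip begins at x -86 from here. The back-stop reaches 30 above this point.
- rack: white plastic rack, fixed, base 125 (x) x 80 (y) x 8, with two slots along y, 70 apart, at x -35 and +35; each slot 20 wide between 54 high fins. The medium and the small tray stand upright in the slots, either one in either slot, open side to the rack's -x. Origin: centre of the base's underside, z up.
- tray_large: Large blue plastic tray, 120 wide (y), 90 g: flat back, 3 mm walls, 16 deep, at sides and bottom, open top and front (-x). Origin: middle of the top edge of its hanging eye, in the plane of its back; x out of the back, z up. Eye 26 wide, z 0 to -34, in a neck 46 wide, 8 thick (x -8 to 0), z -43 to +10; above it a grip tab 30 wide, 8 thick, z +10 to +45. Panel z -40 to -110.
- tray_medium: Medium yellow plastic tray, 104 wide (y), 75 g: flat back, 3 mm walls, 16 deep, at sides and bottom, open top and front (-x). Origin: middle of the top edge of its hanging eye, in the plane of its back; x out of the back, z up. Eye 26 wide, z 0 to -34, in a neck 46 wide, 8 thick (x -8 to 0), z -43 to +10; above it a grip tab 30 wide, 8 thick, z +10 to +45. Panel z -40 to -101.
- tray_small: Small orange plastic tray, 88 wide (y), 60 g: flat back, 3 mm walls, 16 deep, at sides and bottom, open top and front (-x). Origin: middle of the top edge of its hanging eye, in the plane of its back; x out of the back, z up. Eye 26 wide, z 0 to -34, in a neck 46 wide, 8 thick (x -8 to 0), z -43 to +10; above it a grip tab 30 wide, 8 thick, z +10 to +45. Panel z -40 to -92.
- beaker: small clear glass beaker, 55 diameter, 71 high, loose bystander behind the work; origin at the centre of its underside.
- petri: clear petri dish, 60 diameter, 15 high, loose bystander in front; origin at the centre of its underside.
- timer: white bench timer with buttons, 52 x 66 x 21, loose bystander in front; origin at the centre of its underside.
There are look-alikes about, which are no part of the job. Of the things shaped like the tray_small, the orange one is meant.

How it is judged (in metres and radians):
At the end, for the whole second after the job is handed in: All three trays hang at rest on the bar: height within 4 mm of the bar top, upright to 0.12 rad, square to 0.15 rad, within 9 mm of its middle line; tray backs from the back-stop: large under 5 mm, medium 4 to 14 mm, small 12 to 23 mm (x of tray_large in the frame of stop between -0.005 and 0.004 m and y of tray_large in the frame of stop between -0.009 and 0.009 m and z of tray_large in the frame of stop between -0.004 and 0.005 m and angle between each of tray_large, tray_medium, tray_small's own z axis and vertical below 0.12 rad and angle between the x axis of each of tray_large, tray_medium, tray_small and the x axis of stand, either way round below 0.15 rad and linear speed of each of tray_large, tray_medium, tray_small below 0.02 m/s and x of tray_medium in the frame of stop between -0.014 and -0.004 m and y of tray_medium in the frame of stop between -0.009 and 0.009 m and z of tray_medium in the frame of stop between -0.004 and 0.005 m and x of tray_small in the frame of stop between -0.023 and -0.012 m and y of tray_small in the frame of stop between -0.009 and 0.009 m and z of tray_small in the frame of stop between -0.004 and 0.005 m); the robot touches nothing.
It fails at once if the beaker is moved more than 30 mm or tipped (distance of beaker from where it was at the start of the episode above 0.03 m or angle between beaker's own z axis and vertical above 0.4 rad).
It fails at once if the petri dish is moved more than 30 mm or tipped (distance of petri from where it was at the start of the episode above 0.03 m or angle between petri's own z axis and vertical above 0.4 rad).
It fails at once if the timer is moved more than 30 mm or tipped (distance of timer from where it was at the start of the episode above 0.03 m or angle between timer's own z axis and vertical above 0.4 rad).
It also fails if it takes over 72 s, if anything falls off the work surface, if the arm or the gripper's body presses on something with over 40 N, if the wrist force passes 120 N, or if a joint passes its speed limit or range.

## Working session

There is one attempt and no reset: what is moved stays moved. The work goes in short steps, Python scripts to look and compute and a tool call to move; the robot and the scene stay as the last step left them, time stands still between calls to the robot, and variables do not carry over. Pictures are saved under pics/ and viewed, and the job is handed in when it is done.

Besides the shell and the picture viewer there is one more tool, called after ">>>" in YAML: its name, and indented under it one key for each argument. send_rows: Moves the arm, as the interface text tells. Its arguments: {"type":"object","properties":{"increments":{"type":"array"}},"required":["increments"]}

```bash
ls; mkdir -p pics; cat > h.py <<'E'
import numpy as np, cv2
from cell import env, cams, nets
from scipy.spatial.transform import Rotation as R
def Rq(q): return R.from_quat([q[1],q[2],q[3],q[0]]).as_matrix()
def T_tool():
    s=env.observe(); T=np.eye(4); T[:3,:3]=Rq(s['eef_rot']); T[:3,3]=s['tcp_pos']; return T
def snap(name,fn=None,scale=1.5):
    T=T_tool(); d=cams.snapshot(name)
    d['T']=d['extrinsics'] if 'extrinsics' in d else T@d['mount']
    if fn: cv2.imwrite('pics/'+fn,cv2.resize(d['img'],None,fx=scale,fy=scale))
    return d
def pts(d,u=None,v=None):
    if u is None: v,u=np.mgrid[0:384,0:512]
    u=np.asarray(u);v=np.asarray(v)
    z=d['depth'][v,u].astype(float)
    p=np.stack([(u-d['cx'])/d['fx']*z,-(v-d['cy'])/d['fy']*z,-z,np.ones_like(z)],-1)
    P=(p@np.asarray(d['T']).T)[...,:3]; P[z==0]=np.nan
    return P
def proj(d,P):
    P=np.atleast_2d(P); c=(np.c_[P,np.ones(len(P))]@np.linalg.inv(d['T']).T)
    return np.c_[d['cx']+d['fx']*c[:,0]/-c[:,2], d['cy']-d['fy']*c[:,1]/-c[:,2]]
E
python3 - <<'E'
from h import *
print(env.observe())
for n in ['scene','top','wrist']:
    d=snap(n,n+'0.png'); print(n,[d[k] for k in ('fx','fy','cx','cy')], [k for k in d]); print(np.round(d['T'],3).tolist())
    for t in ['stand','stop','rack','tray_large','tray_medium','tray_small','beaker','petri','timer']:
        try: print(t,[(round(r['score'],2),np.round(r['xy']).tolist()) for r in nets.pinpoint(t,n)][:4], [(round(r['score'],2),r['extent']) for r in nets.silhouettes(t,n)][:4] if t!='stop' else '')
        except Exception as e: print(t,e)
E
```

```text
pics
{'time_s': 0.0, 'qpos': array([ 1.30821146e+00,  1.16502283e-01,  1.44226773e+00,  2.14784010e-05,
        1.58399608e+00, -3.77932145e-02]), 'dq': array([-0.00299249,  0.00071165,  0.00108843,  0.00089799, -0.00033235,
        0.00071775]), 'tau': array([-6.29044316e-04, -7.31979704e+01, -6.32495570e+01, -1.13485662e-04,
        6.27417539e-03,  1.99853940e-05]), 'tcp_pos': array([150.41147501, 657.84451529, 238.54964648]), 'eef_rot': array([-9.84052483e-05,  1.12159177e-01,  9.93690080e-01, -5.78506980e-04]), 'ft_force': array([ 0.61326111, -0.38004534,  0.16895192]), 'ft_torque': array([0.03511936, 0.02063315, 0.03962135]), 'finger_gap': 85.45384244349798}
scene [443.4683379315244, 443.4683379315244, 258.3463015891669, 193.79706829803817] ['img', 'depth', 'fx', 'fy', 'cx', 'cy', 'extrinsics', 'T']
[[0.72, 0.421, -0.552, -6.093], [-0.694, 0.422, -0.583, -462.138], [-0.013, 0.802, 0.597, 724.483], [0.0, 0.0, 0.0, 1.0]]
stand [(0.67, [301.0, 227.0])] [(0.63, [265.3, 159.6, 328.5, 245.9])]
stop [(0.64, [312.0, 172.0])] 
rack [(0.97, [200.0, 200.0])] [(0.74, [175.3, 176.2, 225.8, 
[... 1233 characters left out ...]
, (0.71, [168.1, 224.4, 199.2, 239.6])]
beaker [(0.68, [220.0, 151.0]), (0.37, [235.0, 252.0])] [(0.89, [208.7, 137.6, 227.5, 164.1])]
petri [(0.8, [243.0, 254.0]), (0.5, [272.0, 181.0])] [(0.94, [229.0, 242.7, 254.3, 265.7])]
timer [(0.92, [297.0, 257.0]), (0.21, [240.0, 257.0])] [(0.58, [280.2, 244.8, 309.4, 272.5])]
wrist [281.20714751014935, 281.20714751014935, 256.212655708403, 190.24337249312075] ['img', 'depth', 'fx', 'fy', 'cx', 'cy', 'mount', 'T']
[[0.223, -0.932, -0.286, 77.128], [0.975, 0.213, 0.065, 674.039], [0.0, -0.293, 0.956, 372.243], [0.0, 0.0, 0.0, 1.0]]
stand [] []
stop [] 
rack [] []
tray_large [] []
tray_medium [] []
tray_small [] []
beaker [] []
petri [] []
timer [] []
```

View pics/scene0.png

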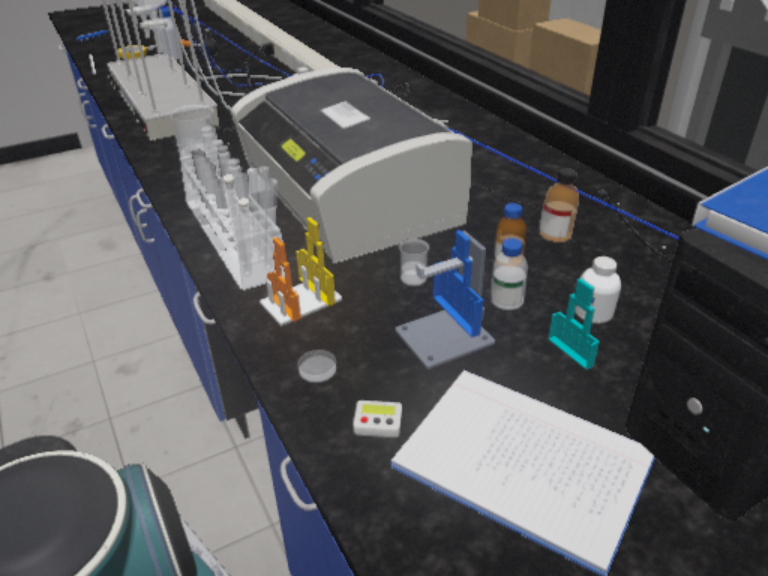

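View pics/top0.png

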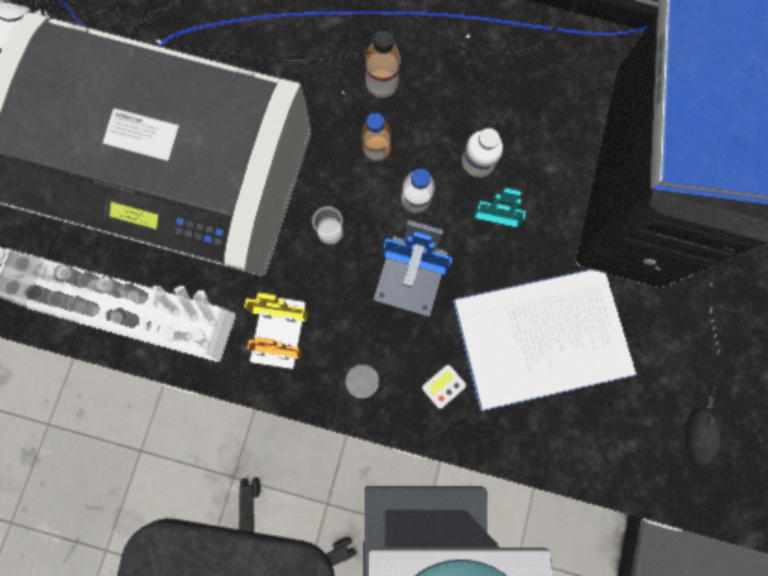

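View pics/wrist0.png

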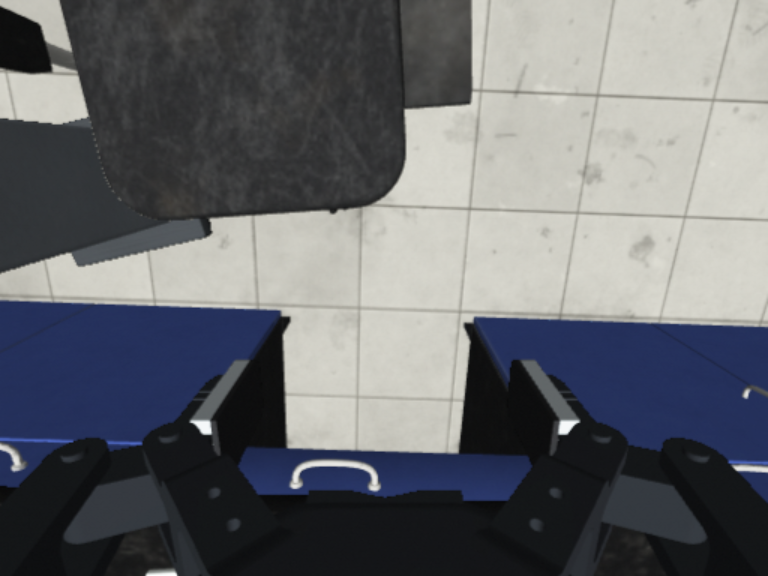

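The scene view shows the rack with orange (front slot, ~(285,275) px in the picture) and yellow (back slot, ~(315,260)), and the stand with the blue tray at ~(460,280). The teal tray at ~(575,325) is a decoy. Next I'll measure from depth.

```bash
cat >> h.py <<'E'
RNG={'yellow':(20,34),'orange':(5,17),'blue':(100,118)}
def cmask(d,c,smin=120,vmin=60):
    h=cv2.cvtColor(d['img'],cv2.COLOR_BGR2HSV); a,b=RNG[c]
    return (h[...,0]>=a)&(h[...,0]<=b)&(h[...,1]>smin)&(h[...,2]>vmin)
E
python3 - <<'E'
from h import *
print(np.round(T_tool(),3).tolist()); 
boxes={'scene':{'yellow':(195,140,228,210),'orange':(172,155,205,216),'blue':(285,150,328,226)},'top':{'yellow':(160,190,208,220),'orange':(160,220,208,243),'blue':(252,148,306,188)}}
for n in ['top','scene']:
    d=snap(n); P=pts(d)
    for c,b in boxes[n].items():
        m=cmask(d,c); k=np.zeros_like(m); k[b[1]:b[3],b[0]:b[2]]=1; m&=k
        Q=P[m]; Q=Q[~np.isnan(Q[:,0])]
        print(n,c,len(Q),'med',np.median(Q,0).round(1),'min',np.percentile(Q,2,axis=0).round(1),'max',np.percentile(Q,98,axis=0).round(1))
        H=Q[Q[:,2]>Q[:,2].max()-32]; print('  tabpts',len(H),H.mean(0).round(1), H.min(0).round(1),H.max(0).round(1))
        # direction
        q=Q[:,:2]-Q[:,:2].mean(0); w,v=np.linalg.eigh(q.T@q); print('  maindir',v[:,1].round(3),np.degrees(np.arctan2(v[1,1],v[0,1])).round(1))
    for t in ['stand','stop','rack','beaker','petri','timer']:
        for r in nets.pinpoint(t,n)[:1]:
            u,v=np.round(r['xy']).astype(int); print(n,t,pts(d,u,v).round(1))
E
```

```text
[[-0.975, 0.223, 0.0, 150.481], [0.223, 0.975, -0.0, 658.023], [-0.0, 0.0, -1.0, 239.323], [0.0, 0.0, 0.0, 1.0]]
top yellow 433 med [568.2 333.   45.4] min [553.6 279.   -1.1] max [603.4 385.7 155.1]
  tabpts 63 [568.9 328.3 148.7] [564.7 314.6 126.8] [576.1 344.7 157.9]
  maindir [0.194 0.981] 78.8
top orange 126 med [496.8 329.2  60.1] min [483.9 287.1  -1.2] max [516.3 386.5 146.1]
  tabpts 26 [497.3 328.6 137.6] [494.  316.2 118.6] [503.6 345.5 149.9]
  maindir [0.166 0.986] 80.4
top blue 646 med [661.1  77.2  83.9] min [6.395e+02 2.340e+01 6.000e-01] max [685.3 136.5 195.7]
  tabpts 78 [661.3  79.2 187.7] [655.7  65.  167.8] [669.8  93.5 199. ]
  maindir [0.287 0.958] 73.3
top stand [613.9  98.6 151.2]
top stop [677.9  71.8 161.9]
top rack [530.7 339.8  10.3]
top beaker [721.7 247.3  20.6]
top petri [439.  181.1   0.5]
top timer [439.2  28.6  19.5]
scene yellow 686 med [568.4 326.5  58.2] min [552.7 278.8   0.6] max [579.3 383.9 151.9]
  tabpts 88 [567.8 326.9 140.9] [562.6 314.  123.7] [573.5 345.4 154.9]
  maindir [0.236 0.972] 76.3
scene orange 534 med [497.4 322.6  57.2] min [483.  288.    8.9] max [506.5 374.2 144.1]
  tabpts 86 [497.2 326.9 132.1] [491.6 312.8 115.8] [502.  347.7 147.6]
  maindir [0.17  0.985] 80.2
scene blue 1180 med [660.3  74.7  82.4] min [637.3  22.1  39.6] max [679.2 138.5 192.5]
  tabpts 121 [660.2  77.2 182. ] [654.8  62.9 165. ] [668.7  94.  196.8]
  maindir [0.372 0.928] 68.2
scene stand [628.6  69.3   6.9]
scene stop [676.3  63.4 141.1]
scene rack [529.1 326.   11.4]
scene beaker [708.1 229.7  15.4]
scene petri [443.2 171.8   1. ]
scene timer [422.7  11.8  18.4]
```

>>> send_rows:
  increments:
    - [0,[-2,-1,-4],0]
    - [0,[-4,-2.5,-1],0]
    - [0,[-4,-2.5,0],0]
    - [0,[-4,-2.5,0],0]
    - [0,[-4,-2.5,0],0]

```text
time_s: 3.9
tcp_pos: [302.2, 509.0, 290.0]
eef_rot: [-0.0, 0.108, 0.994, -0.001]
ft_force: [0.8, 1.2, -0.2]
finger_gap: 85.6
```

>>> send_rows:
  increments:
    - [0,[-4,-2.7,0],0]
    - [0,[-4,-2.7,0],0]
    - [0,[-4,-2.7,0],0]
    - [0,[-4,-2.7,0],0]
    - [0,[-4,-2.7,0],0]

```text
time_s: 4.4
tcp_pos: [473.1, 326.3, 291.5]
eef_rot: [0.001, 0.108, 0.994, 0.0]
ft_force: [-0.3, 0.0, 0.2]
finger_gap: 85.2
```

```bash
cat > m1.py <<'E'
from h import *
import sys
d=snap('wrist',sys.argv[1]); P=pts(d)
print(np.round(T_tool(),3).tolist(), env.observe()['time_s'])
np.savez('last.npz',P=P,img=d['img'],T=d['T'])
for c in sys.argv[2:]:
    m=cmask(d,c); Q=P[m]; Q=Q[~np.isnan(Q[:,0])]; 
    if len(Q)<20: continue
    H=Q[Q[:,2]>np.percentile(Q[:,2],99.5)-6]
    print(c,len(Q),'top',len(H),H.mean(0).round(1),H.min(0).round(1),H.max(0).round(1))
    r=cv2.minAreaRect(H[:,:2].astype(np.float32)); print('  rect',np.round(r[0],1),np.round(r[1],1),round(r[2],1))
E
python3 m1.py w1.png yellow orange
```

```text
[[-0.976, 0.218, 0.003, 477.08], [0.218, 0.976, -0.002, 321.812], [-0.003, -0.001, -1.0, 291.295], [0.0, 0.0, 0.0, 1.0]] 4.45
yellow 3350 top 88 [677.  553.  182.7] [476.  398.8 162.2] [705.  574.7 360.2]
  rect [587.8 488. ] [285.9   9.1] 36.8
orange 1179 top 99 [498.  329.8 142. ] [493.9 316.6 138.1] [504.5 345.  145.4]
  rect [499.1 330.7] [28.1  7.7] 83.2
```

View pics/w1.png

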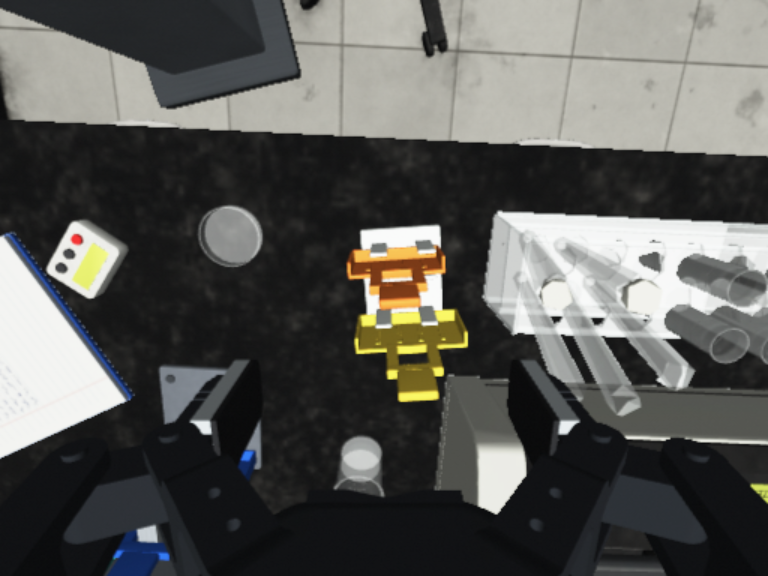

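```bash
cat > m2.py <<'E'
from h import *
import sys
# usage: m2 cam color x y rad : fit tab top and whole yaw from panel
d=snap(sys.argv[1]); P=pts(d)
for i in range(2,len(sys.argv),4):
    c,x,y,r=sys.argv[i],*map(float,sys.argv[i+1:i+4])
    m=cmask(d,c); Q=P[m]; Q=Q[~np.isnan(Q[:,0])]; Q=Q[np.hypot(Q[:,0]-x,Q[:,1]-y)<r]
    Q=Q[Q[:,2]<230]
    zt=np.percentile(Q[:,2],99)
    H=Q[Q[:,2]>zt-4]
    rr=cv2.minAreaRect(H[:,:2].astype(np.float32)); print(c,len(Q),'ztop',zt.round(1),'n',len(H),'mean',H.mean(0).round(1),'rect',np.round(rr[0],1),np.round(rr[1],1),round(rr[2],1))
    for lo,hi in [(-4,9),(-34,-6),(-80,-50),(-110,-60)]:
        S=Q[(Q[:,2]>zt+lo-9*0)&(Q[:,2]<zt+hi)]
        if len(S)>30:
            q=S[:,:2]-S[:,:2].mean(0); w,v=np.linalg.eigh(q.T@q); v=v[:,1]*np.sign(v[1,1]); print('   band',lo,hi,len(S),S.mean(0).round(1),'yaw',np.degrees(np.arctan2(-v[0],v[1])).round(1), 'y-ext',np.ptp(S[:,:2]@v).round(1))
print(np.round(T_tool()[:3,3],1),env.observe()['time_s'])
E
python3 m2.py wrist yellow 568 328 75 orange 497 328 60
python3 - <<'E'
from h import *
d=snap('top'); P=pts(d)
m=(P[...,2]>90)&(np.hypot(P[...,0]-569,P[...,1]-328)<170)&~cmask(d,'yellow')&~cmask(d,'orange')
Q=P[m]
for lo in range(480,760,20):
    S=Q[(Q[:,0]>=lo)&(Q[:,0]<lo+20)]
    if len(S): print(lo,len(S),'y',S[:,1].min().round(),S[:,1].max().round(),'z',S[:,2].min().round(),S[:,2].max().round())
# machine height
m=(P[...,0]>620)&(P[...,1]>330)&(P[...,1]<500); print(np.percentile(P[m][:,2],[50,90,99]))
E
```

```text
yellow 2840 ztop 152.8 n 202 mean [569.4 330.1 151.7] rect [570.1 329.9] [29.8  8.3] 82.4
   band -4 9 202 [569.4 330.1 151.7] yaw -8.6 y-ext 29.8
   band -34 -6 367 [556.6 330.3 134.8] yaw -89.3 y-ext 75.1
   band -80 -50 249 [568.  330.4  83.4] yaw -8.9 y-ext 45.7
   band -110 -60 918 [564.2 330.8  63.1] yaw -10.8 y-ext 103.1
orange 1154 ztop 143.8 n 81 mean [498.3 330.2 142.5] rect [499.2 330.8] [27.8  7.4] 81.9
   band -4 9 81 [498.3 330.2 142.5] yaw -5.1 y-ext 28.1
   band -34 -6 195 [496.1 331.3 124.1] yaw -7.9 y-ext 31.1
   band -80 -50 109 [496.4 330.8  76.5] yaw -8.7 y-ext 45.1
   band -110 -60 382 [497.8 332.3  54.5] yaw -8.1 y-ext 87.8
[475.1 324.2 291.2] 4.5
480 1638 y 244.0 402.0 z 547.0 627.0
500 987 y 248.0 361.0 z 557.0 628.0
520 424 y 261.0 331.0 z 562.0 625.0
540 46 y 283.0 306.0 z 565.0 611.0
560 3 y 307.0 315.0 z 98.0 125.0
620 1 y 356.0 356.0 z 98.0 98.0
640 194 y 350.0 479.0 z 90.0 197.0
660 369 y 345.0 470.0 z 92.0 205.0
680 478 y 339.0 455.0 z 92.0 209.0
700 406 y 334.0 433.0 z 91.0 212.0
720 257 y 329.0 404.0 z 90.0 216.0
[204.23872064 215.19138691 217.76539837]
```

>>> send_rows:
  increments:
    - [0,[-4,1.3,0],-0.07]
    - [0,[-4,1.3,0],0]
    - [0,[-0.5,0,4],0]
    - [0,[0,0,2],0]
    - [0,[0,0,0],0]

```text
time_s: 5.05
tcp_pos: [563.6, 340.3, 231.6]
eef_rot: [0.002, 0.072, 0.997, 0.002]
ft_force: [-0.4, 0.4, -0.2]
finger_gap: 85.4
```

```bash
cat > go.py <<'E'
from h import *
import sys
# go x y z yawdeg(tool y axis yaw, cw neg): print increments to go
x,y,z,yaw=map(float,sys.argv[1:5]); T=T_tool()
p=T[:3,:3].T@(np.array([x,y,z])-T[:3,3])/10
cy=np.degrees(np.arctan2(-T[0,1],T[1,1]))
s=env.observe(); print('inc cm',p.round(2),'yaw now',cy.round(2),'turn',np.radians(-(yaw-cy)).round(3),'pos',T[:3,3].round(1),'t',s['time_s'],'F',s['ft_force'].round(1),'gap',round(s['finger_gap'],1), 'tilt',T[:3,2].round(3))
E
python3 go.py 564 331 129 -8.5
```

```text
inc cm [-0.13 -0.95 10.25] yaw now -8.28 turn 0.004 pos [563.6 340.3 231.6] t 5.05 F [-0.4  0.4 -0.2] gap 85.4 tilt [ 0.004  0.003 -1.   ]
```

>>> send_rows:
  increments:
    - [0,[0,-0.9,3],0]
    - [0,[0,0,4],0]
    - [0,[0,0,3],0]
    - [0,[0,0,0],0]
    - [0,[0,0,0],0]

```text
time_s: 5.55
tcp_pos: [561.1, 336.3, 136.1]
eef_rot: [0.004, 0.07, 0.998, 0.004]
ft_force: [1.5, 0.2, 0.7]
finger_gap: 85.4
```

```bash
python3 go.py 564 331 129 -8.5; python3 -c "
from h import *
snap('wrist','w2.png'); snap('scene','s2.png')"
```

```text
inc cm [-0.35 -0.49  0.71] yaw now -8.0 turn 0.009 pos [561.1 336.3 136.1] t 5.55 F [1.5 0.2 0.7] gap 85.4 tilt [ 0.009  0.007 -1.   ]
```

View pics/w2.png

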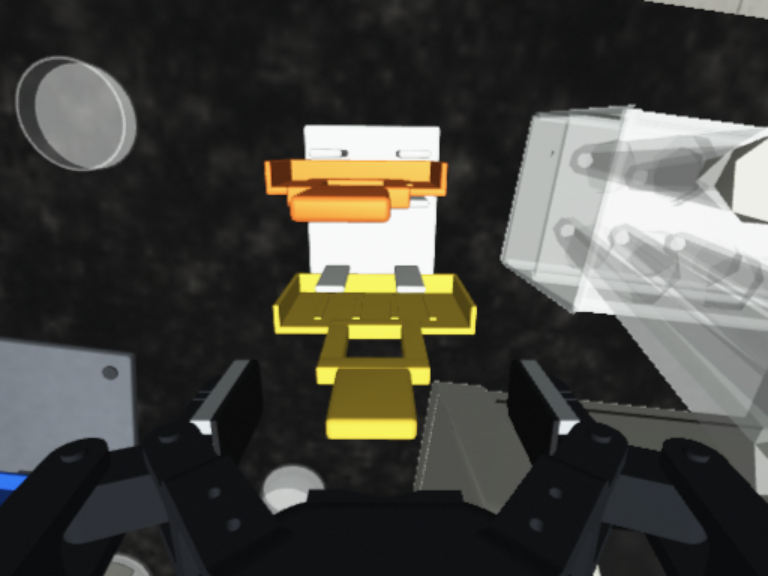

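View pics/s2.png

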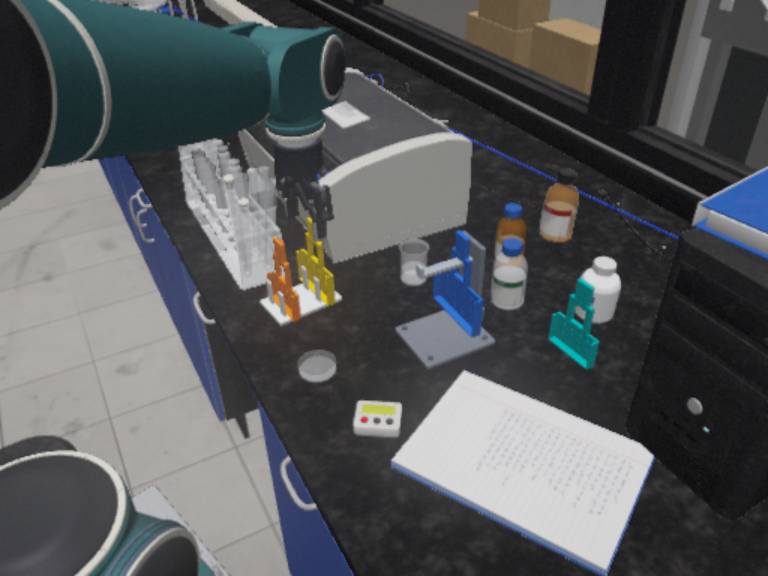

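>>> send_rows:
  increments:
    - [0,[-0.35,-0.5,0.7],0]
    - [0,[0,0,0],0]
    - [0,[0,0,0],0]

```text
time_s: 5.95
tcp_pos: [565.6, 331.1, 133.1]
eef_rot: [0.007, 0.07, 0.998, 0.005]
ft_force: [-0.4, -0.0, -0.1]
finger_gap: 85.2
```

```bash
python3 go.py 564 331 129 -8.5
```

```text
inc cm [ 0.16 -0.04  0.41] yaw now -8.0 turn 0.009 pos [565.6 331.1 133.1] t 5.95 F [-0.4 -0.  -0.1] gap 85.2 tilt [ 0.014  0.01  -1.   ]
```

>>> send_rows:
  increments:
    - [0,[0.1,0,0.35],0]
    - [255,[0,0,0],0]
    - [255,[0,0,0],0]
    - [255,[0,0,0],0]
    - [255,[0,0,0],0]

```text
time_s: 6.45
tcp_pos: [564.9, 331.3, 130.2]
eef_rot: [0.007, 0.07, 0.998, 0.005]
ft_force: [-0.1, -4.1, 18.1]
finger_gap: 28.8
```

```bash
python3 go.py 564 331 129 -8.5
```

```text
inc cm [ 0.09 -0.04  0.12] yaw now -8.02 turn 0.008 pos [564.9 331.3 130.2] t 6.45 F [-0.1 -4.1 18.1] gap 28.8 tilt [ 0.015  0.01  -1.   ]
```

>>> send_rows:
  increments:
    - [255,[0,0,-1],0]
    - [255,[0,0,-2],0]
    - [255,[0,0,-3],0]
    - [255,[0,0,-3],0]
    - [255,[0,0,-2],0]

```text
time_s: 6.95
tcp_pos: [562.0, 329.6, 242.5]
eef_rot: [0.005, 0.07, 0.998, 0.004]
ft_force: [0.5, -1.3, -0.6]
finger_gap: 28.7
```

```bash
python3 go.py 564 331 129 -8.5; python3 - <<'E'
from h import *
for n in ['top','scene']:
    d=snap(n,n+'3.png'); P=pts(d)
    bl=cmask(d,'blue')
    h=cv2.cvtColor(d['img'],cv2.COLOR_BGR2HSV)
    m=(np.abs(P[...,2]-150)<7)&(P[...,0]>540)&(P[...,0]<700)&(P[...,1]>30)&(P[...,1]<140)&~bl&(h[...,2]>80)
    Q=P[m]; print(n,'bar',len(Q),Q.min(0).round(1),Q.max(0).round(1),Q.mean(0).round(1))
    q=Q[:,:2]-Q[:,:2].mean(0); w,v=np.linalg.eigh(q.T@q); e=v[:,1]*np.sign(v[0,1]); nrm=np.array([-e[1],e[0]])
    print('  dir',e.round(3),'yaw',np.degrees(np.arctan2(e[1],e[0])).round(2),'along',(q@e).min().round(1),(q@e).max().round(1),'width',(q@nrm).min().round(1),(q@nrm).max().round(1))
    rr=cv2.minAreaRect(Q[:,:2].astype(np.float32)); print('  rect',rr)
    m=(np.abs(P[...,2]-10)<5)&(P[...,0]>530)&(P[...,0]<720)&(P[...,1]>0)&(P[...,1]<160)&(h[...,2]>70)&~bl
    Q=P[m]; rr=cv2.minAreaRect(Q[:,:2].astype(np.float32)); print('  foot',len(Q),rr,Q[:,2].mean())
    m=(np.abs(P[...,2]-180)<5)&(P[...,0]>630)&(P[...,0]<720)&(P[...,1]>20)&(P[...,1]<140)&~bl
    Q=P[m]; rr=cv2.minAreaRect(Q[:,:2].astype(np.float32)); print('  stoptop',len(Q),rr)
    m=bl&(P[...,2]>183)&(P[...,0]>630)&(P[...,0]<720)&(P[...,1]>20)&(P[...,1]<140)
    Q=P[m]; rr=cv2.minAreaRect(Q[:,:2].astype(np.float32)); print('  bluetab',len(Q),rr,Q.mean(0),Q[:,2].max())
E
```

```text
inc cm [-0.08  0.07 11.35] yaw now -8.01 turn 0.009 pos [562.  329.6 242.5] t 6.95 F [ 0.5 -1.3 -0.6] gap 28.7 tilt [ 0.01   0.007 -1.   ]
top bar 174 [588.7  58.4 146.7] [683.2 106.  155.5] [629.6  88.8 150.6]
  dir [ 0.958 -0.287] yaw -16.67 along -41.7 52.2 width -16.5 17.5
  rect ((634.0283813476562, 85.75362396240234), (34.01736068725586, 92.8339614868164), 75.9885025024414)
  foot 1085 ((633.8324584960938, 63.877044677734375), (155.40843200683594, 130.4718475341797), 74.30537414550781) 10.255985664002345
  stoptop 86 ((682.1802978515625, 73.91201782226562), (59.342716217041016, 8.370850563049316), 73.65435791015625)
  bluetab 54 ((662.4168090820312, 78.97386169433594), (28.918649673461914, 8.64407730102539), 74.61978149414062) [661.85094894  78.83204475 193.45589241] 197.8741231766436
scene bar 240 [588.2  44.8 143. ] [681.3 105.5 157. ] [634.9  82.2 149. ]
  dir [ 0.908 -0.419] yaw -24.8 along -49.4 52.7 width -17.1 20.6
  rect ((638.7440185546875, 84.8006362915039), (35.93440246582031, 102.8853988647461), 61.581787109375)
  foot 1315 ((637.4124145507812, 64.41350555419922), (154.3809814453125, 138.3144073486328), 73.73114013671875) 9.575671186926899
  stoptop 56 ((682.2507934570312, 74.68949127197266), (61.12692642211914, 8.316618919372559), 72.56404876708984)
  bluetab 59 ((661.778076171875, 79.1138687133789), (31.169795989990234, 6.880987167358398), 78.3194351196289) [660.62261161  78.07325914 190.62058721] 196.50272215914845
```

View pics/scene3.png

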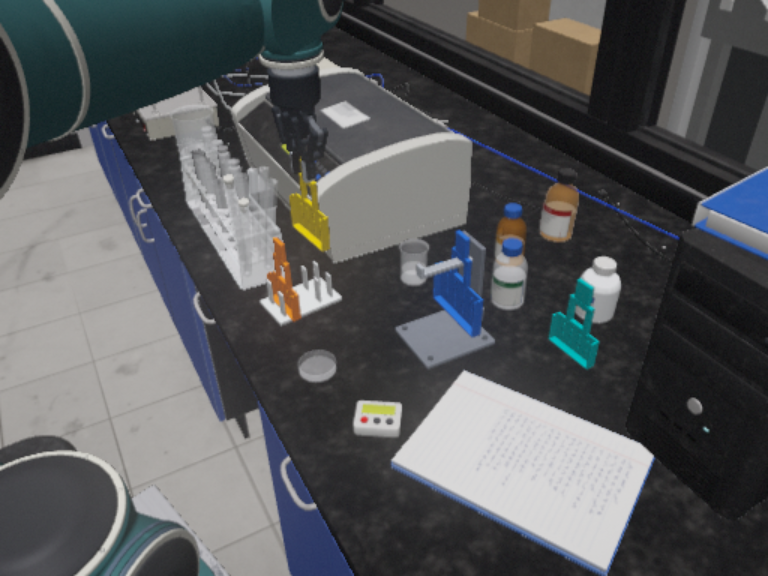

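```bash
python3 - <<'E'
from h import *
for n in ['top','scene']:
    d=snap(n); P=pts(d)
    h=cv2.cvtColor(d['img'],cv2.COLOR_BGR2HSV)
    o=np.array([678.3,75.3])
    for yaw in [-15,-16,-17,-18]:
        a=np.radians(yaw); e=np.array([np.cos(a),np.sin(a)]); nr=np.array([-e[1],e[0]])
        r=P[...,:2]-o; s=r@e; t=r@nr
        m=(np.abs(P[...,2]-150)<6)&(s>-80)&(s<-32)&(np.abs(t)<20)
        S,Tt=s[m],t[m]
        k=np.polyfit(S,Tt,1)
        print(n,yaw,m.sum(),'t mean',Tt.mean().round(1),np.percentile(Tt,[3,97]).round(1),'slope deg',np.degrees(k[0]).round(2),'t at 0/-86',np.polyval(k,[0,-86]).round(1),'z',P[m][:,2].mean().round(1))
    m=(np.abs(P[...,2]-162)<8)&(s>-110)&(s<-75)&(np.abs(t)<25); 
    if m.sum(): print(' lip',m.sum(),P[m].mean(0).round(1),'s',np.percentile(s[m],[5,95]).round(1),'t',np.percentile(t[m],[5,95]).round(1),'zmax',P[m][:,2].max().round(1))
    m=(np.abs(P[...,2]-10)<4)&(s>-115)&(s<50)&(np.abs(t)<75)&(h[...,2]>70)&(h[...,1]<90)
    rr=cv2.minAreaRect(P[m][:,:2].astype(np.float32)); print(' foot',m.sum(),rr)
    for r in nets.pinpoint('stop',n)[:1]: print(r)
    u=proj(d,[[678.3,75.3,150]]); print('proj of stop est',u)
print(env.observe()['time_s'])
E
```

```text
top -15 119 t mean 0.6 [-6.8  8.1] slope deg -1.93 t at 0/-86 [-1.3  1.6] z 150.3
top -16 120 t mean -0.4 [-7.7  7.1] slope deg -0.73 t at 0/-86 [-1.1  0. ] z 150.3
top -17 120 t mean -1.3 [-8.8  6. ] slope deg 0.16 t at 0/-86 [-1.2 -1.4] z 150.3
top -18 119 t mean -2.3 [-9.5  5. ] slope deg 1.39 t at 0/-86 [-0.9 -3. ] z 150.3
 lip 19 [592.8  99.9 161. ] s [-91.5 -86.3] t [-9.6  3.7] zmax 164.9
 foot 1012 ((639.8012084960938, 85.73152923583984), (109.62297058105469, 129.86599731445312), 73.75093078613281)
{'xy': [282.5, 151.4], 'score': 0.83}
proj of stop est [[281.20333968 156.21625287]]
scene -15 112 t mean -0.8 [-7.9  9.3] slope deg 0.5 t at 0/-86 [-0.3 -1. ] z 148.9
scene -16 112 t mean -1.8 [-8.7  8.5] slope deg 1.34 t at 0/-86 [-0.4 -2.5] z 148.9
scene -17 112 t mean -2.7 [-9.6  7.9] slope deg 2.17 t at 0/-86 [-0.6 -3.9] z 148.9
scene -18 113 t mean -3.8 [-10.8   7. ] slope deg 3.41 t at 0/-86 [-0.4 -5.5] z 148.9
 lip 21 [592.   98.7 159.3] s [-91.  -87.1] t [-10.6   2.5] zmax 163.3
 foot 1277 ((644.6199951171875, 85.38790130615234), (112.54856872558594, 139.8583984375), 73.69470977783203)
{'xy': [312.4, 175.5], 'score': 0.66}
proj of stop est [[312.85623093 170.45458841]]
7.25
```

```bash
python3 go.py 554 111 215 -16.3; python3 m2.py scene yellow 568 328 90;
```

```text
inc cm [ -2.28 -21.75   2.18] yaw now -8.01 turn 0.145 pos [561.6 329.4 238.1] t 7.25 F [-0.1 -0.7 -1.9] gap 29.1 tilt [ 0.007  0.006 -1.   ]
yellow 750 ztop 224.8 n 18 mean [564.1 324.4 224.6] rect [564.7 327.4] [47.5  5.2] 84.2
   band -34 -6 80 [565.1 326.3 203.9] yaw -8.6 y-ext 47.4
   band -80 -50 247 [565.1 332.1 160. ] yaw -9.0 y-ext 110.0
   band -110 -60 476 [564.2 332.  136.8] yaw -9.1 y-ext 110.0
[561.6 329.4 238. ] 7.3
```

>>> send_rows:
  increments:
    - [255,[-0.5,-3,0],0.05]
    - [255,[-0.5,-4,0],0.05]
    - [255,[0,-4,0],0.045]
    - [255,[0,-4,0],0]
    - [255,[0,-4,0.5],0]

```text
time_s: 7.8
tcp_pos: [525.3, 140.8, 225.1]
eef_rot: [-0.001, 0.142, 0.99, 0.001]
ft_force: [-0.2, 0.1, -1.1]
finger_gap: 29.0
```

```bash
python3 go.py 554 111 215 -16.3
```

```text
inc cm [-3.59 -2.05  1.  ] yaw now -16.35 turn -0.001 pos [525.3 140.8 225.1] t 7.8 F [-0.2  0.1 -1.1] gap 29.0 tilt [-0.002  0.003 -1.   ]
```

>>> send_rows:
  increments:
    - [255,[-1.5,-2.1,0.5],0]
    - [255,[-1,0,0],0]
    - [255,[-0.5,0,0],0]

```text
time_s: 8.1
tcp_pos: [546.4, 107.3, 217.2]
eef_rot: [-0.002, 0.144, 0.99, 0.001]
ft_force: [0.5, 0.6, 0.1]
finger_gap: 28.9
```

```bash
cat > chk.py <<'E'
from h import *
import sys
c=sys.argv[1]; half={'yellow':52,'orange':44,'blue':60}[c]
o=np.array([678.1,74.5]); a=np.radians(-16.3); e=np.array([np.cos(a),np.sin(a)]); nr=np.array([-e[1],e[0]])
for n in sys.argv[2].split(','):
    d=snap(n,sys.argv[3]+n+'.png' if len(sys.argv)>3 else None); P=pts(d)
    m=cmask(d,c); T=T_tool()
    # restrict to neighbourhood
    Q=P[m]; Q=Q[~np.isnan(Q[:,0])]
    L=np.c_[(Q[:,:2]-o)@e,(Q[:,:2]-o)@nr,Q[:,2]-150]
    k=(np.abs(L[:,1])<90)&(L[:,0]>-220)&(L[:,0]<30)&(L[:,2]<130); L=L[k]
    print(n,c,len(L),'s',np.percentile(L[:,0],[1,50,99]).round(1),'t',np.percentile(L[:,1],[.5,50,99.5]).round(1),'z',np.percentile(L[:,2],[.5,50,99.5]).round(1))
    for z0 in range(-110,60,10):
        S=L[(L[:,2]>=z0)&(L[:,2]<z0+10)]
        if len(S)>5: print('   z',z0,len(S),'s',np.percentile(S[:,0],[3,50,97]).round(1),'t',np.percentile(S[:,1],[2,98]).round(1),'mid',np.mean(np.percentile(S[:,1],[2,98])).round(1))
p=T_tool()[:3,3]; print('tcp s,t,z',((p[:2]-o)@e).round(1),((p[:2]-o)@nr).round(1),(p[2]-150).round(1),'tilt',T_tool()[:3,2].round(3),env.observe()['time_s'])
E
python3 go.py 554 111 215 -16.3;python3 chk.py yellow scene,top 4
```

```text
inc cm [-0.62  0.57  0.22] yaw now -16.57 turn -0.005 pos [546.4 107.3 217.2] t 8.1 F [0.5 0.6 0.1] gap 28.9 tilt [-0.005  0.002 -1.   ]
scene yellow 939 s [-143.9 -132.6 -126.8] t [-59.1  -4.6  68.6] z [-148.8  -19.4   56.4]
   z -60 170 s [-144.  -137.7 -130.6] t [-56.7  44.8] mid -6.0
   z -50 91 s [-143.1 -132.  -129.8] t [-58.1  46.3] mid -5.9
   z -40 89 s [-143.1 -131.9 -130. ] t [-58.2  45.8] mid -6.2
   z -30 106 s [-142.8 -132.1 -129.2] t [-58.6  46.4] mid -6.1
   z -20 94 s [-142.2 -131.7 -129.3] t [-58.5  45.3] mid -6.6
   z -10 104 s [-143.6 -131.6 -129.1] t [-59.4  45.8] mid -6.8
   z 0 105 s [-142.1 -132.7 -127.4] t [-58.1  45.8] mid -6.1
   z 10 53 s [-135.5 -132.5 -127.5] t [-30.3  15.1] mid -7.6
   z 20 33 s [-134.9 -133.  -127.5] t [-28.8  16.6] mid -6.1
   z 30 29 s [-135.5 -133.1 -128. ] t [-28.8  13.9] mid -7.5
   z 40 30 s [-135.2 -133.3 -129.5] t [-29.6  15.4] mid -7.1
   z 50 24 s [-135.2 -132.6 -127.2] t [-30.   16.4] mid -6.8
top yellow 267 s [-147.5 -134.5 -123.6] t [-67.8 -28.2  25.5] z [-152.9  -50.9  111.1]
   z -60 128 s [-143.6 -137.5 -131.4] t [-53.8  24. ] mid -14.9
   z -50 44 s [-144.  -134.4 -131.2] t [-56.   24.2] mid -15.9
   z -40 15 s [-143.5 -132.  -130.9] t [-57.4  18.2] mid -19.6
   z -30 10 s [-136.5 -131.8 -131.2] t [-55.2 -28.6] mid -41.9
   z -20 8 s [-141.5 -132.1 -131.1] t [-56.3 -35.6] mid -46.0
   z -10 9 s [-140.4 -131.6 -130.7] t [-54.7 -34.5] mid -44.6
   z 0 20 s [-142.5 -131.3 -128.6] t [-58.1 -39.1] mid -48.6
tcp s,t,z -135.8 -4.8 67.3 tilt [-0.005  0.002 -1.   ] 8.2
```

View pics/4scene.png

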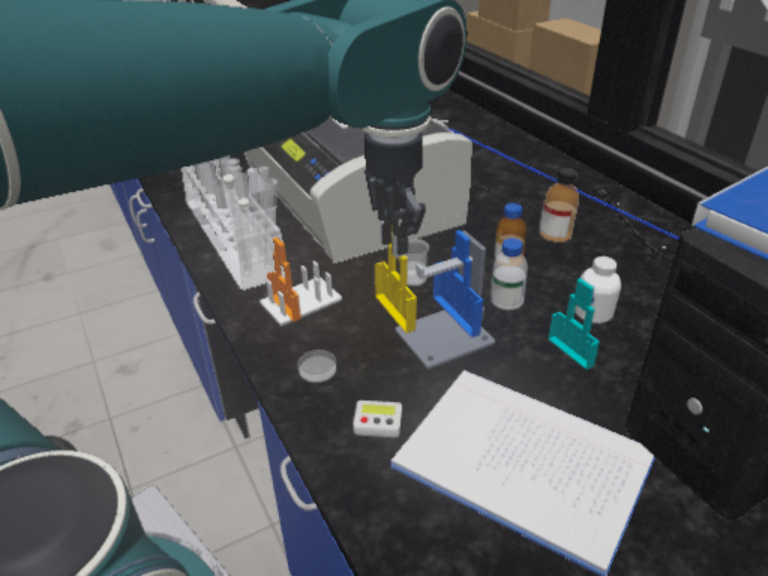

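>>> send_rows:
  increments:
    - [255,[0,0.4,1.3],0]
    - [255,[0,0,1],0]
    - [255,[0,0,0],0]

```text
time_s: 8.5
tcp_pos: [547.2, 114.5, 191.4]
eef_rot: [-0.003, 0.142, 0.99, 0.001]
ft_force: [-0.6, -0.3, -1.3]
finger_gap: 29.0
```

```bash
cat > st.py <<'E'
from h import *
import sys
o=np.array([678.1,74.5]); a=np.radians(-16.3); e=np.array([np.cos(a),np.sin(a)]); nr=np.array([-e[1],e[0]])
T=T_tool(); p=T[:3,3]; s=env.observe(); f=s['ft_force']
cy=np.degrees(np.arctan2(-T[0,1],T[1,1]))
print('tcp s,t,z',((p[:2]-o)@e).round(1),((p[:2]-o)@nr).round(1),(p[2]-150).round(1),'yaw',cy.round(2),'tilt',T[:3,2].round(3),'F s,t,z',(f[:2]@e).round(1),(f[:2]@nr).round(1),f[2].round(1),'gap',round(s['finger_gap'],1),'t',s['time_s'])
E
python3 st.py
```

```text
tcp s,t,z -136.9 1.6 41.4 yaw -16.38 tilt [-0.006  0.002 -1.   ] F s,t,z -0.5 -0.4 -1.3 gap 29.0 t 8.5
```

>>> send_rows:
  increments:
    - [255,[-0.5,-0.15,0],0]
    - [255,[-0.5,0,0],0]
    - [255,[0,0,0],0]

```text
time_s: 8.8
tcp_pos: [556.8, 110.8, 191.0]
eef_rot: [-0.004, 0.142, 0.99, 0.001]
ft_force: [-0.1, -0.9, -0.8]
finger_gap: 28.6
```

```bash
python3 st.py; python3 chk.py yellow scene 5 | head -8; python3 -c "
import cv2; i=cv2.imread('pics/5scene.png'); cv2.imwrite('pics/5c.png',cv2.resize(i[200:370,330:530],None,fx=3,fy=3,interpolation=cv2.INTER_CUBIC))"
```

```text
tcp s,t,z -126.6 0.8 41.0 yaw -16.29 tilt [-0.007  0.002 -1.   ] F s,t,z 0.2 -0.9 -0.8 gap 28.6 t 8.8
scene yellow 908 s [-135.1 -123.9 -117.3] t [-52.7   2.4  68.2] z [-148.7  -44.2   47.5]
   z -90 19 s [-134.9 -133.5 -121.8] t [-47.3  44.9] mid -1.2
   z -80 193 s [-135.1 -127.7 -121.8] t [-52.   50.6] mid -0.7
   z -70 88 s [-134.1 -123.1 -121.5] t [-52.2  50.9] mid -0.7
   z -60 95 s [-133.7 -123.1 -120.7] t [-52.6  51.7] mid -0.4
   z -50 94 s [-134.7 -123.2 -121. ] t [-51.9  52.1] mid 0.1
   z -40 100 s [-133.1 -122.7 -120.5] t [-52.4  52.1] mid -0.2
   z -30 101 s [-133.5 -122.7 -118.5] t [-52.1  52.1] mid -0.0
```

View pics/5c.png

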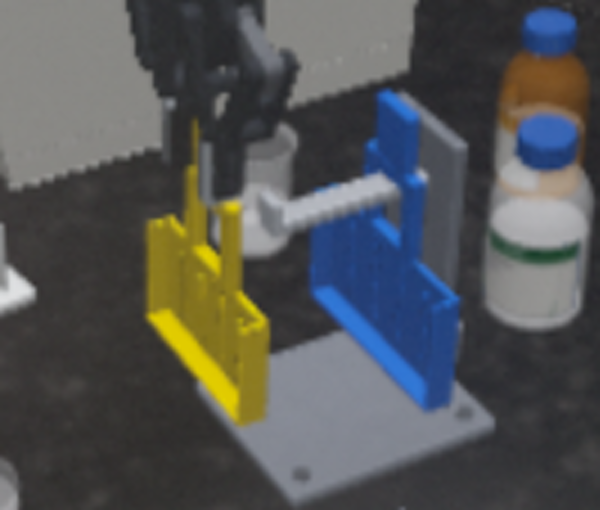

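>>> send_rows:
  increments:
    - [255,[-1,-0.08,0],0]
    - [255,[-1.2,0,0],0]
    - [255,[-1,0,0],0]
    - [255,[-0.5,0,0],0]

```text
time_s: 9.25
tcp_pos: [595.1, 98.5, 191.7]
eef_rot: [-0.003, 0.142, 0.99, 0.001]
ft_force: [0.5, -0.3, -0.6]
finger_gap: 28.7
```

```bash
python3 st.py
```

```text
tcp s,t,z -86.4 -0.2 41.7 yaw -16.3 tilt [-0.005  0.002 -1.   ] F s,t,z 0.6 -0.2 -0.6 gap 28.7 t 9.25
```

>>> send_rows:
  increments:
    - [255,[-1,0,0],0]
    - [255,[-0.5,0,0],0]
    - [255,[0,0,0.8],0]
    - [255,[0,0,0.6],0]
    - [255,[0,0,0],0]

```text
time_s: 9.75
tcp_pos: [611.3, 93.5, 175.4]
eef_rot: [-0.004, 0.142, 0.99, 0.001]
ft_force: [-0.1, 0.7, 0.1]
finger_gap: 29.0
```

```bash
python3 st.py; python3 chk.py yellow scene 6; python3 -c "
import cv2; i=cv2.imread('pics/6scene.png'); cv2.imwrite('pics/6c.png',cv2.resize(i[200:370,330:530],None,fx=3,fy=3,interpolation=cv2.INTER_CUBIC))"
```

```text
tcp s,t,z -69.4 -0.5 25.4 yaw -16.34 tilt [-0.007  0.002 -1.   ] F s,t,z -0.3 0.7 0.1 gap 29.0 t 9.75
scene yellow 849 s [-78.2 -66.7 -61.3] t [-53.9  -3.2  51.7] z [-140.   -63.2   44. ]
   z -100 175 s [-78.4 -71.5 -64.7] t [-53.   48.7] mid -2.2
   z -90 90 s [-77.3 -66.  -63.7] t [-53.4  49.8] mid -1.8
   z -80 95 s [-76.3 -66.  -63.7] t [-53.3  50.6] mid -1.4
   z -70 96 s [-77. -66. -64.] t [-53.9  49.7] mid -2.1
   z -60 93 s [-76.4 -65.6 -63.7] t [-52.8  49.8] mid -1.5
   z -50 87 s [-76.6 -66.  -63.7] t [-53.4  50.8] mid -1.3
   z -40 71 s [-74.2 -67.3 -62.3] t [-52.6  48.3] mid -2.1
   z -30 33 s [-69.9 -67.2 -61.3] t [-25.5  13.3] mid -6.1
   z -20 16 s [-68.7 -67.2 -61.7] t [-24.3 -14.9] mid -19.6
   z -10 22 s [-70.1 -67.2 -63.1] t [-23.6  20. ] mid -1.8
   z 0 25 s [-68.7 -66.8 -62.9] t [-23.   17.1] mid -2.9
   z 10 23 s [-70.6 -66.9 -60.9] t [-23.2  18.1] mid -2.6
   z 40 8 s [-67.6 -66.7 -64.4] t [ 7.6 13.9] mid 10.7
tcp s,t,z -69.4 -0.4 25.8 tilt [-0.006  0.002 -1.   ] 9.8
```

View pics/6c.png

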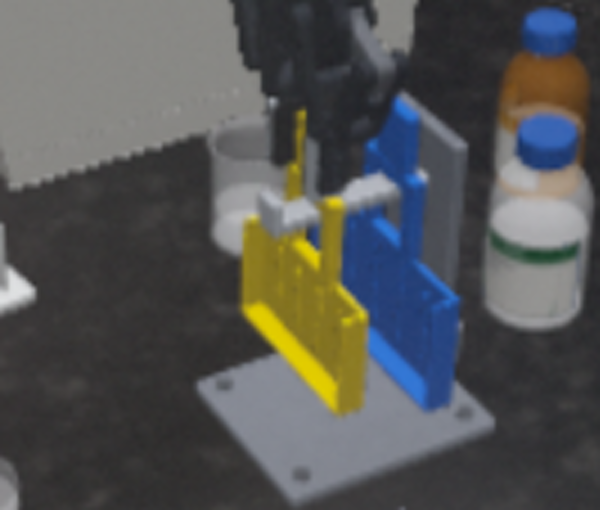

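>>> send_rows:
  increments:
    - [255,[0,0,0.35],0]
    - [255,[0,0,0.1],0]
    - [140,[0,0,0],0]
    - [140,[0.2,0,0],0]
    - [140,[0.2,0,0],0]

```text
time_s: 10.3
tcp_pos: [607.2, 95.0, 172.0]
eef_rot: [-0.003, 0.142, 0.99, 0.001]
ft_force: [-0.6, -0.4, -0.1]
finger_gap: 38.6
```

```bash
python3 st.py; python3 chk.py yellow scene 7; python3 -c "
import cv2; i=cv2.imread('pics/7scene.png'); cv2.imwrite('pics/7c.png',cv2.resize(i[200:370,330:530],None,fx=3,fy=3,interpolation=cv2.INTER_CUBIC))"
```

```text
tcp s,t,z -73.8 -0.2 22.0 yaw -16.31 tilt [-0.005  0.002 -1.   ] F s,t,z -0.4 -0.6 -0.1 gap 38.6 t 10.3
scene yellow 841 s [-78.  -66.5 -52.9] t [-53.   -1.4  72.2] z [-148.5  -68.3   32.2]
   z -110 11 s [-77.5 -76.4 -66.7] t [-43.3  36.2] mid -3.6
   z -100 195 s [-77.8 -70.  -64.2] t [-52.4  50.7] mid -0.9
   z -90 87 s [-76.  -65.8 -63.6] t [-52.6  51.3] mid -0.7
   z -80 97 s [-76.7 -65.6 -63.6] t [-52.1  51.5] mid -0.3
   z -70 92 s [-76.7 -65.4 -63.1] t [-52.1  51.2] mid -0.5
   z -60 99 s [-77.2 -65.6 -63.6] t [-52.5  51.6] mid -0.5
   z -50 91 s [-76.6 -66.1 -62.1] t [-52.9  51.1] mid -0.9
   z -40 55 s [-69.9 -67.1 -60.7] t [-29.5  19.5] mid -5.0
   z -30 18 s [-69.6 -67.5 -64.1] t [-23.9  13. ] mid -5.4
   z -20 20 s [-69.5 -67.5 -62.1] t [-24.4   9.6] mid -7.4
   z -10 21 s [-69.1 -67.4 -62.5] t [-23.2  18.1] mid -2.5
   z 0 32 s [-69.7 -66.8 -62.9] t [-24.4  22.8] mid -0.8
tcp s,t,z -74.1 -0.2 22.0 tilt [-0.005  0.002 -1.   ] 10.35
```

View pics/7c.png

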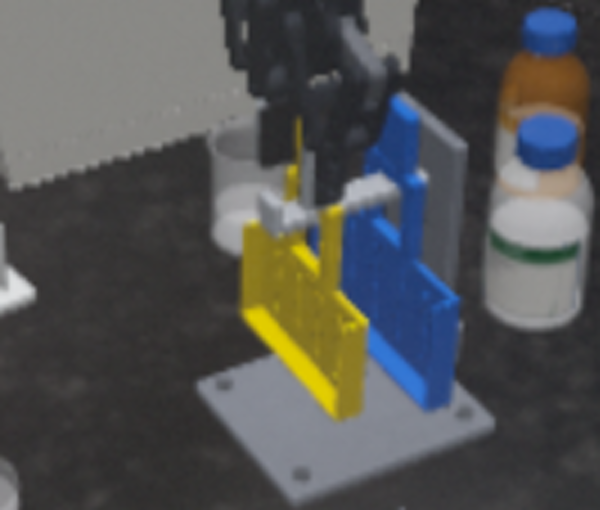

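>>> send_rows:
  increments:
    - [140,[0,0,-0.2],0]
    - [255,[0,0,0],0]
    - [255,[0,0,0],0]
    - [255,[0,0,0],0]

```text
time_s: 10.75
tcp_pos: [607.0, 95.2, 175.1]
eef_rot: [-0.002, 0.142, 0.99, 0.001]
ft_force: [0.3, -0.1, -0.6]
finger_gap: 28.0
```

```bash
python3 st.py
```

```text
tcp s,t,z -74.0 -0.1 25.1 yaw -16.3 tilt [-0.004  0.002 -1.   ] F s,t,z 0.4 -0.0 -0.6 gap 28.0 t 10.75
```

>>> send_rows:
  increments:
    - [255,[-0.8,0,0],0]
    - [255,[-1,0,0],0]
    - [255,[-0.8,0,0],0]
    - [255,[-0.5,0,0],0]
    - [255,[0,0,0],0]

```text
time_s: 11.25
tcp_pos: [640.0, 85.5, 174.9]
eef_rot: [-0.002, 0.142, 0.99, 0.001]
ft_force: [-1.7, 0.1, 2.8]
finger_gap: 28.4
```

```bash
python3 st.py
```

```text
tcp s,t,z -39.7 -0.1 24.9 yaw -16.32 tilt [-0.004  0.003 -1.   ] F s,t,z -1.6 -0.4 2.8 gap 28.4 t 11.25
```

Sliding well; now a slow push on to contact and home.

>>> send_rows:
  increments:
    - [255,[-0.5,0,0],0]
    - [255,[-0.5,0,0],0]
    - [255,[-0.4,0,0],0]

```text
time_s: 11.55
tcp_pos: [654.2, 81.4, 174.9]
eef_rot: [-0.002, 0.142, 0.99, 0.001]
ft_force: [-0.7, 0.9, 2.0]
finger_gap: 28.4
```

```bash
python3 st.py; python3 chk.py yellow scene 8|head -7;python3 chk.py blue scene|head -9
```

```text
tcp s,t,z -24.9 -0.1 24.9 yaw -16.31 tilt [-0.004  0.003 -1.   ] F s,t,z -1.0 0.7 2.0 gap 28.4 t 11.55
scene yellow 797 s [-28.9 -17.3 -12.5] t [-52.8  -3.3  73.2] z [-149.7  -68.7   10.5]
   z -110 18 s [-27.8 -22.1 -15.2] t [-30.4  47.4] mid 8.5
   z -100 181 s [-28.9 -20.8 -15.3] t [-51.   51.3] mid 0.1
   z -90 93 s [-27.2 -17.  -14.6] t [-51.9  51.1] mid -0.4
   z -80 93 s [-27.2 -16.8 -14.1] t [-51.7  51.7] mid -0.0
   z -70 92 s [-27.9 -16.4 -13.8] t [-52.4  52. ] mid -0.2
   z -60 85 s [-26.3 -16.2 -14. ] t [-52.1  50.2] mid -0.9
scene blue 262 s [-20.5  -8.3  -3.1] t [-61.4 -55.9  59.5] z [-108.8  -44.9   42.8]
   z -110 24 s [-20.7 -14.6  -4.6] t [-60.2 -46.7] mid -53.4
   z -100 16 s [-19.4 -11.   -6.4] t [-60.5 -56.1] mid -58.3
   z -90 18 s [-16.6 -11.1  -3.8] t [-59.9 -55.9] mid -57.9
   z -80 20 s [-20.1 -12.1  -5.6] t [-60.5 -56.8] mid -58.7
   z -70 17 s [-18.5 -11.9  -4.4] t [-60.3 -56.4] mid -58.3
   z -60 22 s [-18.3 -11.5  -4.1] t [-61.2 -49.4] mid -55.3
   z -50 53 s [-17.9  -7.4  -4. ] t [-60.5  57. ] mid -1.7
   z -40 22 s [-16.7  -6.6  -3.7] t [-57.9  40.7] mid -8.6
```

>>> send_rows:
  increments:
    - [255,[-0.3,0,0],0]
    - [255,[-0.2,0,0],0]
    - [255,[0,0,0],0]

```text
time_s: 11.95
tcp_pos: [657.0, 80.6, 174.9]
eef_rot: [-0.005, 0.142, 0.99, 0.001]
ft_force: [0.1, 0.3, 1.4]
finger_gap: 28.4
```

```bash
python3 st.py
```

```text
tcp s,t,z -22.0 -0.1 24.9 yaw -16.27 tilt [-0.01   0.003 -1.   ] F s,t,z -0.0 0.3 1.4 gap 28.4 t 11.95
```

>>> send_rows:
  increments:
    - [255,[-0.3,0,0],0]

```text
time_s: 12.05
tcp_pos: [657.6, 80.4, 175.0]
eef_rot: [-0.008, 0.141, 0.99, 0.001]
ft_force: [-45.0, 7.4, 16.6]
finger_gap: 28.4
```

```bash
python3 st.py; python3 chk.py yellow scene 9|head -7;python3 chk.py blue scene|head -9;  python3 -c "
import cv2; i=cv2.imread('pics/9scene.png'); cv2.imwrite('pics/9c.png',cv2.resize(i[200:370,380:530],None,fx=3.5,fy=3.5,interpolation=cv2.INTER_CUBIC))"
```

```text
tcp s,t,z -21.3 -0.1 25.0 yaw -16.23 tilt [-0.016  0.004 -1.   ] F s,t,z -45.3 -5.6 16.6 gap 28.4 t 12.05
scene yellow 822 s [-26.7 -15.  -10.1] t [-53.5  -2.7  69. ] z [-141.1  -68.    37.7]
   z -110 15 s [-25.9 -24.2 -14. ] t [-46.8  45.7] mid -0.6
   z -100 192 s [-27.1 -19.  -12.9] t [-51.9  51. ] mid -0.4
   z -90 92 s [-26.1 -14.9 -12. ] t [-52.4  50.8] mid -0.8
   z -80 93 s [-24.9 -14.5 -12. ] t [-52.9  51.6] mid -0.6
   z -70 100 s [-24.9 -14.3 -12.3] t [-51.8  51.3] mid -0.2
   z -60 89 s [-23.7 -13.7 -11.4] t [-52.2  50.3] mid -0.9
scene blue 255 s [-17.9  -6.2   0.3] t [-61.  -56.3  46.1] z [-129.9  -45.9   38. ]
   z -110 23 s [-18.2 -11.4  -2.7] t [-59.6 -46.3] mid -53.0
   z -100 19 s [-17.7 -11.6  -3.1] t [-59.4 -56.4] mid -57.9
   z -90 16 s [-16.4 -10.6  -3.5] t [-60.8 -56.5] mid -58.7
   z -80 20 s [-17.3 -10.3  -4.5] t [-61.3 -56.6] mid -59.0
   z -70 18 s [-17.7 -11.3  -3.2] t [-60.5 -56.7] mid -58.6
   z -60 20 s [-15.9  -9.8  -3. ] t [-60.3 -57.1] mid -58.7
   z -50 46 s [-15.4  -5.1  -1.7] t [-60.1  -8.8] mid -34.4
   z -40 29 s [-14.7  -5.   -1.7] t [-58.5  34. ] mid -12.3
```

View pics/9c.png

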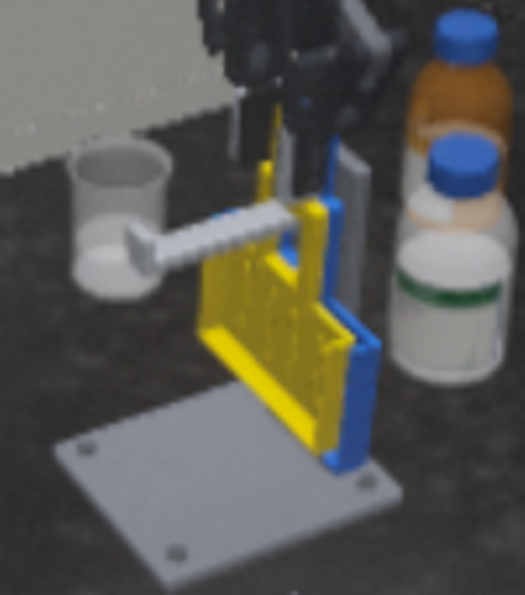

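>>> send_rows:
  increments:
    - [255,[0,0,0],0]
    - [120,[0,0,0],0]
    - [120,[0,0,0],0]
    - [120,[0,0,-0.5],0]
    - [120,[0,0,-2],0]

```text
time_s: 12.65
tcp_pos: [656.8, 80.3, 197.6]
eef_rot: [-0.011, 0.141, 0.99, 0.0]
ft_force: [-0.3, 0.2, -0.5]
finger_gap: 45.0
```

```bash
python3 st.py
```

```text
tcp s,t,z -22.1 -0.4 47.6 yaw -16.2 tilt [-0.022  0.004 -1.   ] F s,t,z -0.3 0.1 -0.5 gap 45.0 t 12.65
```

>>> send_rows:
  increments:
    - [80,[0,0,-4],0]
    - [40,[1,1,-3.5],0]
    - [0,[2.5,4,0],-0.05]
    - [0,[2,4.5,0],-0.05]
    - [0,[1.5,4.5,0],-0.04]

```text
time_s: 13.15
tcp_pos: [624.6, 232.0, 281.9]
eef_rot: [-0.008, 0.074, 0.997, 0.002]
ft_force: [2.1, 0.1, -0.6]
finger_gap: 85.4
```

```bash
python3 go.py 491 332 240 -8.3; python3 chk.py yellow top,scene 10; python3 chk.py blue top|head -30
```

```text
inc cm [14.61  7.92  4.45] yaw now -8.43 turn -0.002 pos [624.6 232.  281.9] t 13.15 F [ 2.1  0.1 -0.6] gap 85.4 tilt [-0.016  0.005 -1.   ]
top yellow 346 s [-25.6 -15.7  -9.6] t [-51.6 -16.5  22.1] z [-100.4  -40.2   46.9]
   z -100 70 s [-25.6 -19.5 -13.9] t [-49.6   3.7] mid -22.9
   z -90 22 s [-15.9 -14.3 -13.1] t [-49.4  14.6] mid -17.4
   z -80 17 s [-20.9 -13.8 -12.6] t [-50.5  15.6] mid -17.5
   z -70 19 s [-18.9 -13.9 -12.8] t [-49.6  16.2] mid -16.7
   z -60 19 s [-16.4 -13.5 -12.7] t [-49.1  17.4] mid -15.9
   z -50 23 s [-17.6 -13.4  -8.8] t [-51.7  21.6] mid -15.1
   z -40 30 s [-22.6 -13.9  -9.9] t [-51.4  17.3] mid -17.1
   z -30 10 s [-18.3 -17.1 -16.4] t [-21.4  20.6] mid -0.4
   z -20 12 s [-17.4 -16.8 -16.1] t [-22.9  22. ] mid -0.5
   z -10 8 s [-17.3 -16.6 -16. ] t [-22.4  19.2] mid -1.6
   z 0 15 s [-17.4 -16.3  -9.8] t [-18.3  20.6] mid 1.1
   z 10 29 s [-17.4 -15.8 -10.5] t [-22.1  21.7] mid -0.2
   z 20 14 s [-17.  -16.5 -15.7] t [-13.2  10.8] mid -1.2
   z 30 14 s [-17.3 -16.3 -15.8] t [-12.5  11.5] mid -0.5
   z 40 39 s [-16.8 -13.4  -9.6] t [-13.4  12.1]
[... 819 characters left out ...]
 [-17.6 -16.1 -10.3] t [-14.7  20.1] mid 2.7
   z 20 35 s [-17.6 -15.8 -11.1] t [-14.5  11. ] mid -1.8
   z 30 30 s [-18.1 -15.9 -11. ] t [-15.1  13.2] mid -1.0
   z 40 33 s [-17.4 -15.5 -11.7] t [-15.4  14.6] mid -0.4
tcp s,t,z -97.2 139.1 131.0 tilt [-0.018  0.005 -1.   ] 13.25
top blue 115 s [-16.6  -3.9  25.4] t [-67.8 -19.1  37.1] z [-152.3  -37.8   48.3]
   z -50 23 s [-14.4  -3.8   1. ] t [-59.   35.7] mid -11.7
   z -40 21 s [-8.6 -2.7 -1.2] t [-59.6  36.2] mid -11.7
   z 0 9 s [-6.4 -3.9  0.3] t [-20.3  22.4] mid 1.0
   z 10 8 s [-6.3 -3.7 -0.4] t [-22.7  21.5] mid -0.6
   z 40 36 s [-7.5 -4.3 -0.3] t [-13.7  14. ] mid 0.2
tcp s,t,z -96.1 137.1 130.8 tilt [-0.018  0.004 -1.   ] 13.3
```

View pics/10scene.png

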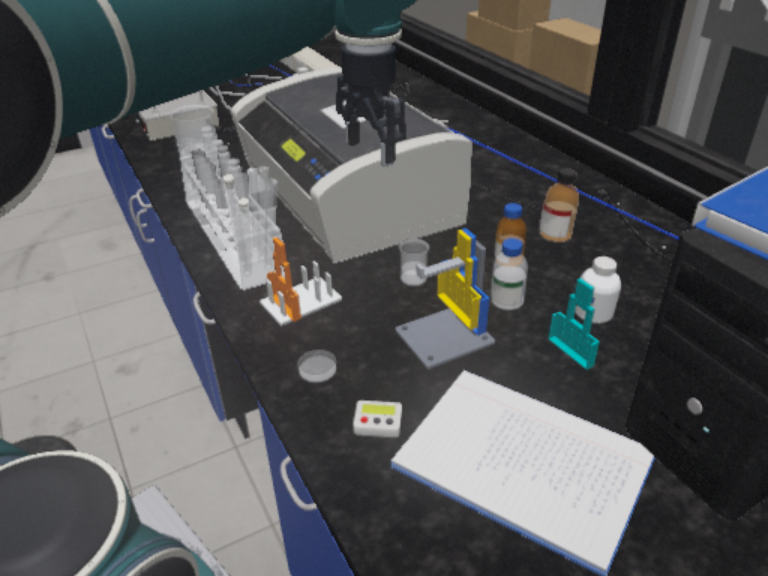

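>>> send_rows:
  increments:
    - [0,[4,2,0],0]
    - [0,[4,2,0.5],0]
    - [0,[3,1.5,1],0]
    - [0,[1.5,1,1],0]
    - [0,[0,0,0],0]

```text
time_s: 13.8
tcp_pos: [508.0, 314.4, 257.5]
eef_rot: [-0.008, 0.075, 0.997, 0.001]
ft_force: [1.0, -0.3, 0.2]
finger_gap: 85.4
```

```bash
python3 go.py 491 332 125 -8.3; python3 m2.py wrist orange 497 330 60 | head -3
```

```text
inc cm [ 1.73  1.48 13.28] yaw now -8.64 turn -0.006 pos [508.  314.4 257.5] t 13.8 F [ 1.  -0.3  0.2] gap 85.4 tilt [-0.017  0.003 -1.   ]
orange 1087 ztop 143.8 n 90 mean [499.3 329.1 142.8] rect [499.2 330.6] [27.3  7.1] 81.9
   band -4 9 90 [499.3 329.1 142.8] yaw -6.1 y-ext 27.5
   band -34 -6 182 [495.9 330.9 123.8] yaw -7.4 y-ext 29.3
```

>>> send_rows:
  increments:
    - [0,[1.5,1.5,1],0]
    - [0,[0,0,4],0]
    - [0,[0,0,3],0]
    - [0,[0,0,2],0]
    - [0,[0,0,0],0]

```text
time_s: 14.35
tcp_pos: [500.8, 327.1, 159.3]
eef_rot: [-0.005, 0.079, 0.997, 0.002]
ft_force: [-1.0, 0.0, -1.0]
finger_gap: 85.4
```

```bash
python3 go.py 491 332 125 -8.3
```

```text
inc cm [1.01 0.32 3.44] yaw now -9.07 turn -0.013 pos [500.8 327.1 159.3] t 14.35 F [-1.  0. -1.] gap 85.4 tilt [-0.01   0.005 -1.   ]
```

>>> send_rows:
  increments:
    - [0,[1,0.3,0.5],-0.01]
    - [0,[0,0,1.5],0]
    - [0,[0,0,1.4],0]
    - [0,[0,0,0],0]

```text
time_s: 14.75
tcp_pos: [493.0, 331.2, 126.6]
eef_rot: [-0.003, 0.075, 0.997, 0.003]
ft_force: [0.4, 0.5, 0.3]
finger_gap: 85.3
```

```bash
python3 go.py 491 332 125 -8.3
```

```text
inc cm [0.21 0.04 0.16] yaw now -8.58 turn -0.005 pos [493.  331.2 126.6] t 14.75 F [0.4 0.5 0.3] gap 85.3 tilt [-0.006  0.007 -1.   ]
```

>>> send_rows:
  increments:
    - [0,[0.2,0,0.1],0]
    - [255,[0,0,0],0]
    - [255,[0,0,0],0]
    - [255,[0,0,0],0]
    - [255,[0,0,0],0]

```text
time_s: 15.25
tcp_pos: [491.5, 332.0, 127.2]
eef_rot: [-0.002, 0.075, 0.997, 0.004]
ft_force: [0.6, 4.3, 17.8]
finger_gap: 28.6
```

```bash
python3 go.py 491 332 125 -8.3
```

```text
inc cm [ 0.05 -0.01  0.22] yaw now -8.58 turn -0.005 pos [491.5 332.  127.2] t 15.25 F [ 0.6  4.3 17.8] gap 28.6 tilt [-0.004  0.008 -1.   ]
```

>>> send_rows:
  increments:
    - [255,[0,0,-1],0]
    - [255,[0,0,-2.5],0]
    - [255,[0,0,-3],0]
    - [255,[0,0,-3],0]
    - [255,[0,0,-1],0]

```text
time_s: 15.75
tcp_pos: [491.3, 330.7, 236.9]
eef_rot: [-0.003, 0.075, 0.997, 0.003]
ft_force: [-0.2, 0.3, -0.2]
finger_gap: 28.2
```

```bash
python3 go.py 540 115 225 -16.3;  python3 -c "
from h import *
d=snap('scene','11.png'); cv2.imwrite('pics/11c.png',cv2.resize(d['img'][80:260,130:370],None,fx=3,fy=3))"
```

```text
inc cm [ -8.04 -20.61   1.02] yaw now -8.57 turn 0.135 pos [491.3 330.7 236.9] t 15.75 F [-0.2  0.3 -0.2] gap 28.2 tilt [-0.006  0.006 -1.   ]
```

View pics/11c.png

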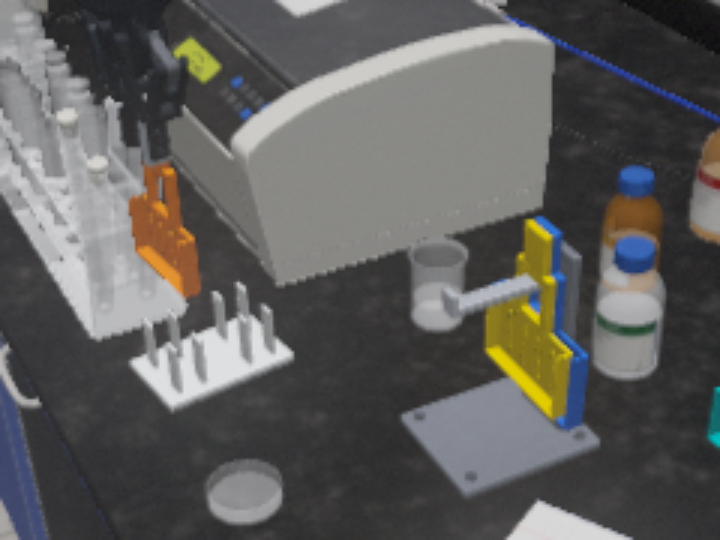

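Orange is held upright, and yellow and blue hang nested. I'm moving to the approach position in front of the bar.

>>> send_rows:
  increments:
    - [255,[-1,-3,0],0.045]
    - [255,[-1,-4,0],0.045]
    - [255,[-1,-4,0],0.04]
    - [255,[-1,-4,0.5],0]
    - [255,[-1,-3,0],0]

```text
time_s: 16.3
tcp_pos: [497.4, 141.5, 226.3]
eef_rot: [-0.005, 0.139, 0.99, 0.002]
ft_force: [0.0, 0.1, -0.5]
finger_gap: 28.3
```

```bash
python3 go.py 540 115 215 -16.3; python3 st.py
```

```text
inc cm [-4.84 -1.38  1.07] yaw now -16.0 turn 0.005 pos [497.4 141.5 226.3] t 16.3 F [ 0.   0.1 -0.5] gap 28.3 tilt [-0.01   0.006 -1.   ]
tcp s,t,z -192.3 13.6 76.3 yaw -16.0 tilt [-0.01   0.006 -1.   ] F s,t,z -0.0 0.1 -0.5 gap 28.3 t 16.3
```

>>> send_rows:
  increments:
    - [255,[-1.5,-1,0.8],0]
    - [255,[-1.5,0,0.8],0.005]
    - [255,[-1,0,0],0]
    - [255,[0,0,0],0]

```text
time_s: 16.7
tcp_pos: [534.0, 117.0, 206.3]
eef_rot: [-0.007, 0.144, 0.99, 0.002]
ft_force: [0.0, 0.8, -0.1]
finger_gap: 28.9
```

```bash
python3 st.py; python3 chk.py orange scene 12
```

```text
tcp s,t,z -150.3 0.4 56.3 yaw -16.54 tilt [-0.013  0.005 -1.   ] F s,t,z -0.2 0.7 -0.1 gap 28.9 t 16.7
scene orange 660 s [-154.5 -143.6 -107.9] t [-44.5  -0.5  69.5] z [-150.7  -26.5   39.9]
   z -70 33 s [-154.7 -150.2 -141.9] t [-41.8  41.2] mid -0.3
   z -60 88 s [-154.2 -143.1 -140.5] t [-43.8  44.6] mid 0.4
   z -50 84 s [-154.  -143.6 -140.2] t [-44.5  44.7] mid 0.1
   z -40 86 s [-154.2 -142.9 -140.4] t [-43.7  44.3] mid 0.3
   z -30 90 s [-154.1 -143.2 -140.4] t [-43.   45.1] mid 1.1
   z -20 82 s [-153.7 -144.9 -138.8] t [-43.3  44.2] mid 0.5
   z -10 53 s [-147. -145. -139.] t [-37.2  23.4] mid -6.9
   z 0 36 s [-146.5 -143.6 -138.5] t [-22.8  22.5] mid -0.2
   z 10 40 s [-146.3 -143.9 -137.8] t [-23.3  23.2] mid -0.0
   z 20 23 s [-146.6 -144.7 -138.4] t [-22.7  22.8] mid 0.1
   z 30 31 s [-146.7 -144.9 -137.4] t [-23.6  21.7] mid -0.9
tcp s,t,z -150.8 0.5 56.2 tilt [-0.013  0.005 -1.   ] 16.75
```

>>> send_rows:
  increments:
    - [255,[0,-0.07,0.7],0]
    - [255,[0,0,0.2],0]
    - [255,[0,0,0],0]

```text
time_s: 17.05
tcp_pos: [532.7, 118.6, 196.4]
eef_rot: [-0.007, 0.142, 0.99, 0.002]
ft_force: [0.3, -0.1, -0.8]
finger_gap: 28.1
```

```bash
python3 st.py
```

```text
tcp s,t,z -151.9 1.5 46.4 yaw -16.38 tilt [-0.014  0.005 -1.   ] F s,t,z 0.4 -0.0 -0.8 gap 28.1 t 17.05
```

>>> send_rows:
  increments:
    - [255,[-1,-0.18,0],0]
    - [255,[-1,0,0],0]
    - [255,[-0.5,0,0],0]
    - [255,[0,0,0],0]

```text
time_s: 17.45
tcp_pos: [558.3, 109.5, 196.7]
eef_rot: [-0.006, 0.142, 0.99, 0.002]
ft_force: [0.2, 0.6, -0.7]
finger_gap: 28.4
```

```bash
python3 st.py; python3 chk.py orange scene 13|head -8;python3 -c "
import cv2; i=cv2.imread('pics/13scene.png'); cv2.imwrite('pics/13c.png',cv2.resize(i[200:370,330:530],None,fx=3,fy=3,interpolation=cv2.INTER_CUBIC))"
```

```text
tcp s,t,z -124.8 0.0 46.7 yaw -16.33 tilt [-0.012  0.006 -1.   ] F s,t,z -0.0 0.7 -0.7 gap 28.4 t 17.45
scene orange 658 s [-128.9 -118.1  -85. ] t [-45.7   0.5  83.8] z [-150.9  -36.6   30.7]
   z -80 31 s [-129.  -126.6 -116. ] t [-42.1  45. ] mid 1.5
   z -70 88 s [-128.5 -117.8 -114.9] t [-44.9  43.9] mid -0.5
   z -60 90 s [-128.7 -117.6 -115. ] t [-44.6  43.6] mid -0.5
   z -50 76 s [-127.7 -117.7 -115.2] t [-44.1  43.9] mid -0.1
   z -40 86 s [-127.5 -117.3 -115.3] t [-44.6  43.8] mid -0.4
   z -30 83 s [-128.5 -118.6 -113.1] t [-45.6  43.7] mid -0.9
   z -20 50 s [-120.9 -119.1 -113.2] t [-23.  22.] mid -0.5
```

View pics/13c.png

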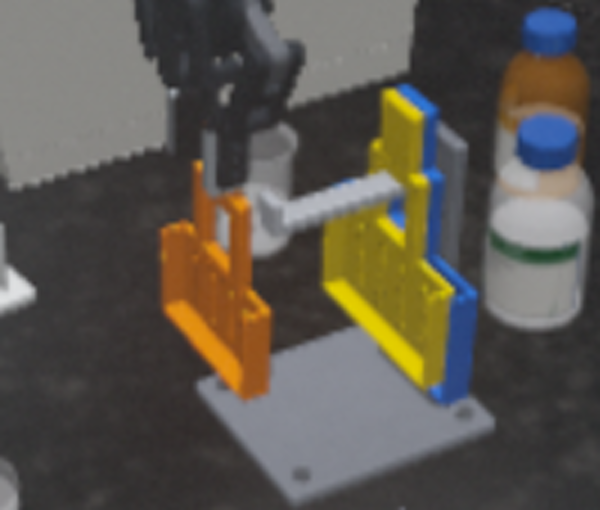

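>>> send_rows:
  increments:
    - [255,[-1,0,0.05],0]
    - [255,[-1.2,0,0],0]
    - [255,[-1,0,0],0]
    - [255,[-0.5,0,0],0]
    - [255,[-0.3,0,0],0]

```text
time_s: 18.0
tcp_pos: [599.9, 97.3, 195.5]
eef_rot: [-0.006, 0.142, 0.99, 0.002]
ft_force: [-0.6, -0.2, -1.1]
finger_gap: 28.1
```

```bash
python3 st.py
```

```text
tcp s,t,z -81.4 -0.1 45.5 yaw -16.34 tilt [-0.012  0.006 -1.   ] F s,t,z -0.5 -0.3 -1.1 gap 28.1 t 18.0
```

>>> send_rows:
  increments:
    - [255,[-0.3,0,0.6],0]
    - [255,[0,0,0.7],0]
    - [255,[0,0,0.3],0]
    - [255,[0,0,0],0]

```text
time_s: 18.4
tcp_pos: [602.6, 96.4, 177.3]
eef_rot: [-0.007, 0.142, 0.99, 0.002]
ft_force: [-0.5, -0.4, -0.8]
finger_gap: 28.3
```

```bash
python3 st.py;python3 chk.py orange scene 14|head -16
```

```text
tcp s,t,z -78.6 -0.2 27.3 yaw -16.34 tilt [-0.014  0.005 -1.   ] F s,t,z -0.3 -0.5 -0.8 gap 28.3 t 18.4
scene orange 606 s [-82.9 -71.9 -47.8] t [-45.5  -2.5  79.4] z [-150.7  -58.8   11.3]
   z -100 17 s [-82.7 -81.7 -69.6] t [-36.4  44.2] mid 3.9
   z -90 92 s [-82.6 -71.7 -69.6] t [-45.   43.6] mid -0.7
   z -80 86 s [-82.7 -71.4 -69.1] t [-44.6  43.6] mid -0.5
   z -70 85 s [-82.5 -71.3 -69.5] t [-44.5  43.3] mid -0.6
   z -60 87 s [-82.6 -71.3 -69. ] t [-44.2  43.3] mid -0.5
   z -50 78 s [-82.  -72.2 -69.1] t [-44.8  43.6] mid -0.6
   z -40 49 s [-78.3 -73.8 -66.5] t [-25.   40.9] mid 7.9
   z -30 18 s [-74.8 -72.3 -67.9] t [-23.3  14.5] mid -4.4
   z -20 16 s [-74.7 -73.5 -69.8] t [-23.4 -15.1] mid -19.2
   z -10 21 s [-75.2 -72.7 -66.9] t [-23.   19.9] mid -1.5
   z 0 39 s [-75.  -73.2 -67.7] t [-24.   21.9] mid -1.1
tcp s,t,z -78.6 -0.1 27.5 tilt [-0.013  0.005 -1.   ] 18.45
```

>>> send_rows:
  increments:
    - [255,[-0.8,0,0],0]
    - [255,[-1,0,0],0]
    - [255,[-0.8,0,0],0]
    - [255,[-0.7,0,0],0]
    - [255,[-0.4,0,0],0]

```text
time_s: 18.95
tcp_pos: [641.4, 85.3, 178.0]
eef_rot: [-0.006, 0.142, 0.99, 0.002]
ft_force: [-0.6, 0.0, 0.1]
finger_gap: 28.0
```

```bash
python3 st.py
```

```text
tcp s,t,z -38.2 0.0 28.0 yaw -16.32 tilt [-0.012  0.006 -1.   ] F s,t,z -0.6 -0.2 0.1 gap 28.0 t 18.95
```

>>> send_rows:
  increments:
    - [255,[-0.4,0,0],0]
    - [255,[-0.3,0,0],0]
    - [255,[-0.3,0,0],0]

```text
time_s: 19.25
tcp_pos: [651.5, 82.2, 177.5]
eef_rot: [-0.007, 0.142, 0.99, 0.002]
ft_force: [-35.6, 7.4, 14.0]
finger_gap: 28.5
```

```bash
python3 st.py;python3 chk.py orange scene 15|head -16;python3 chk.py yellow top,scene |egrep "z -10 |z 0 |z -90|z -40"
```

```text
tcp s,t,z -27.7 -0.1 27.5 yaw -16.33 tilt [-0.014  0.006 -1.   ] F s,t,z -36.3 -2.9 14.0 gap 28.5 t 19.25
scene orange 605 s [-32.8 -21.7   2.9] t [-45.   -2.1  71.6] z [-149.4  -57.8   43.8]
   z -100 17 s [-32.2 -30.9 -19.5] t [-43.3  31.5] mid -5.9
   z -90 95 s [-32.  -21.5 -18.7] t [-44.   43.9] mid -0.0
   z -80 83 s [-31.3 -21.2 -19. ] t [-43.9  43.6] mid -0.2
   z -70 78 s [-31.5 -21.1 -18.8] t [-44.3  44.2] mid -0.1
   z -60 88 s [-32.4 -21.  -18.7] t [-45.4  43.8] mid -0.8
   z -50 65 s [-31.6 -20.7 -18.1] t [-43.8  35.6] mid -4.1
   z -40 43 s [-26.7 -23.2 -17.1] t [-41.7  21.7] mid -10.0
   z -30 19 s [-24.8 -22.  -16.8] t [-22.8  17.2] mid -2.8
   z -20 16 s [-24.3 -22.3 -16.2] t [-22.4 -14.8] mid -18.6
   z -10 23 s [-24.7 -22.4 -16.5] t [-24.6  21. ] mid -1.8
   z 0 40 s [-24.7 -23.1 -17.2] t [-23.7  22.5] mid -0.6
   z 10 8 s [-24.1 -21.8 -18.2] t [-15.4  14.8] mid -0.3
   z 20 6 s [-24.1 -22.5 -22.1] t [ 8.4 14.8] mid 11.6
   z 30 7 s [-23.6 -22.9 -21.6] t [11.2 14.4] mid 12.8
   z 40 6 s [-25.2 -23.1 -22.6] t [ 7.5 13.6] mid 10.6
   z -40 20 s [-21.7 -12.9  -9.5] t [-51.6   3.5] mid -24.0
   z -90 18 s [-25.7 -19.6 -14.2] t [-53.1 -45.2] mid -49.2
   z -40 35 s [-19.1 -12.9  -8.5] t [-47.3  16.3] mid -15.5
   z -10 8 s [-14.4 -13.   -9.3] t [-23.  -21.2] mid -22.1
   z 0 17 s [-17.  -12.5  -9.8] t [-24.6 -12.5] mid -18.6
```

>>> send_rows:
  increments:
    - [255,[0,0,0],0]
    - [120,[0,0,0],0]
    - [120,[0,0,0],0]
    - [120,[0,0,-0.5],0]
    - [120,[0,0,-2],0]

```text
time_s: 19.9
tcp_pos: [650.8, 82.2, 200.9]
eef_rot: [-0.009, 0.142, 0.99, 0.002]
ft_force: [0.9, -0.6, -0.1]
finger_gap: 45.1
```

>>> send_rows:
  increments:
    - [120,[0,0,-3],0]
    - [60,[2,0,-3],0]
    - [0,[4,0,-2],0]
    - [0,[4,1,0],0]
    - [0,[4,1,0],0]

```text
time_s: 20.4
tcp_pos: [522.9, 139.5, 290.0]
eef_rot: [-0.008, 0.144, 0.99, 0.002]
ft_force: [0.2, 1.2, -0.8]
finger_gap: 85.5
```

```bash
python3 st.py;for c in orange yellow blue; do python3 chk.py $c top,scene 16; done;python3 -c "
import cv2; i=cv2.imread('pics/16scene.png'); cv2.imwrite('pics/16c.png',cv2.resize(i[200:370,330:530],None,fx=3,fy=3,interpolation=cv2.INTER_CUBIC))"
```

```text
tcp s,t,z -167.2 18.8 140.0 yaw -16.55 tilt [-0.015  0.006 -1.   ] F s,t,z -0.1 1.2 -0.8 gap 85.5 t 20.4Traceback (most recent call last):
  File "chk.py", line 12, in <module>
    print(n,c,len(L),'s',np.percentile(L[:,0],[1,50,99]).round(1),'t',np.percentile(L[:,1],[.5,50,99.5]).round(1),'z',np.percentile(L[:,2],[.5,50,99.5]).round(1))
                         ~~~~~~~~~~~~~^^^^^^^^^^^^^^^^^^
    return _quantile_unchecked(
        a, q, axis, out, overwrite_input, method, keepdims, weights)
    return _ureduce(a,
                    func=_quantile_ureduce_func,
    ...<5 lines>...
                    overwrite_input=overwrite_input,
                    method=method)
    r = func(a, **kwargs)
    result = _quantile(arr,
                       quantiles=q,
    ...<2 lines>...
                       out=out,
                       weights=wgt)
    slices_having_nans = np.isnan(arr[-1, ...])
                                  ~~~^^^^^^^^^
IndexError: index -1 is out of bounds for axis 0 with size 0
Traceback (most recent call last):
  File "chk.py", line 12, in <module>
    print(n,c,len(L),'s',np.percentile(L[:,0],[1,50,99]).round(1),'t',np.percentile(L[:,1],[.5,50,99.5]).round(1),'z',np.percentile(L[:,2],[.5,50,99.5]).round(1))
                         ~~~~~~~~~~~~~^^^^^^^^^^^^^^^^^^
IndexError: index -1 is out of bounds for axis 0 with size 0
Traceback (most recent call last):
  File "chk.py", line 12, in <module>
    print(n,c,len(L),'s',np.percentile(L[:,0],[1,50,99]).round(1),'t',np.percentile(L[:,1],[.5,50,99.5]).round(1),'z',np.percentile(L[:,2],[.5,50,99.5]).round(1))
                         ~~~~~~~~~~~~~^^^^^^^^^^^^^^^^^^
IndexError: index -1 is out of bounds for axis 0 with size 0
[ WARN:0@0.016] global loadsave.cpp:275 findDecoder imread_('pics/16scene.png'): can't open/read file: check file path/integrity
Traceback (most recent call last):
TypeError: 'NoneType' object is not subscriptable
```

View pics/16top.png

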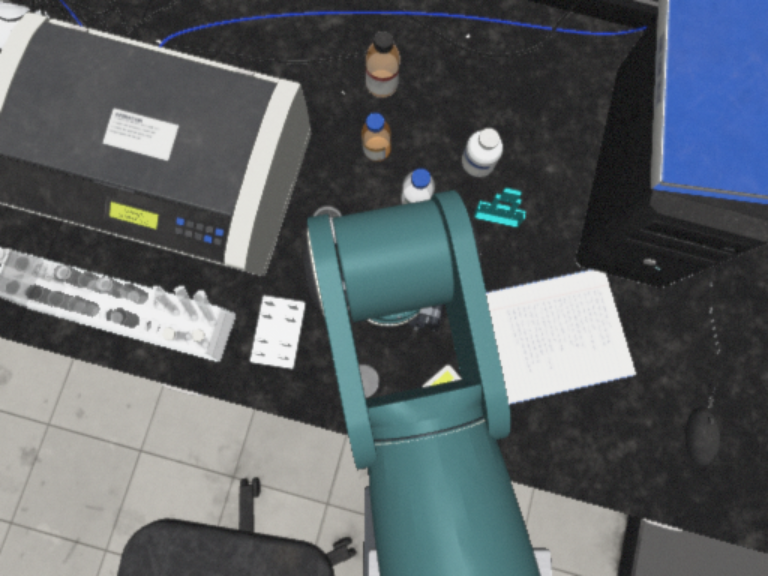

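The top camera is blocked by the arm at the moment. I'll move the arm aside towards +y and look again.

>>> send_rows:
  increments:
    - [0,[0,4,0],0]
    - [0,[0,5,0],0]
    - [0,[0,5,0],0]
    - [0,[0,5,0],0]
    - [0,[0,3,0],0]

```text
time_s: 21.05
tcp_pos: [590.0, 352.6, 292.6]
eef_rot: [-0.005, 0.146, 0.989, 0.002]
ft_force: [-0.3, -1.9, 0.2]
finger_gap: 85.7
```

```bash
for c in orange yellow blue; do python3 chk.py $c top,scene 17; done;python3 -c "
import cv2; i=cv2.imread('pics/17scene.png'); cv2.imwrite('pics/17c.png',cv2.resize(i[200:370,330:530],None,fx=3,fy=3,interpolation=cv2.INTER_CUBIC))"
```

```text
top orange 254 s [-31.9 -22.1 -16.4] t [-42.2  -2.5  42.8] z [-91.4 -42.7  43.9]
   z -90 39 s [-32.3 -20.6 -19.6] t [-40.7  40. ] mid -0.3
   z -80 26 s [-31.3 -19.9 -16.7] t [-41.5  43.6] mid 1.0
   z -70 31 s [-30.  -19.8 -19.2] t [-40.4  41.1] mid 0.3
   z -60 15 s [-25.7 -20.5 -19.1] t [-40.1  39.6] mid -0.3
   z -50 22 s [-26.5 -20.1 -16.4] t [-41.3  40.5] mid -0.4
   z -40 24 s [-28.4 -23.3 -16.5] t [-43.1  41.9] mid -0.6
   z -30 9 s [-24.5 -24.  -23.4] t [-22.9  21.8] mid -0.5
   z -20 7 s [-24.5 -24.2 -24. ] t [-22.1  19.1] mid -1.5
   z -10 10 s [-24.9 -24.  -23.1] t [-21.1  20.3] mid -0.4
   z 0 8 s [-24.5 -23.7 -18.7] t [-20.   21.7] mid 0.9
   z 10 16 s [-24.8 -23.8 -23.1] t [-19.1  17.8] mid -0.7
   z 20 16 s [-24.6 -23.7 -23.1] t [-12.9  13.5] mid 0.3
   z 30 16 s [-24.7 -23.6 -22.9] t [-14.4  11.7] mid -1.4
   z 40 10 s [-24.2 -23.3 -18.2] t [-11.   12.3] mid 0.7
scene orange 711 s [-32.5 -22.2   0.1] t [-45.1  -2.6  57.5] z [-143.2  -52.6   43.6]
   z -100 20 s [-31.  -29.9 -17.5] t [-42.8  42.1] mid -0.4
   z -90 100 s [-32.2 -20.9 -18.1] t [-43.9  43.6] mid -0.1
 
[... 3311 characters left out ...]
55.6] mid -57.9
   z -60 19 s [-16.4  -9.7  -2.1] t [-61.2 -55.3] mid -58.2
   z -50 48 s [-13.   -3.6   0.5] t [-60.5 -14.7] mid -37.6
   z -40 13 s [-6.4 -3.5  0.2] t [-35.9 -20.1] mid -28.0
   z -30 8 s [-6.6 -4.1 -1.4] t [-22.8 -21.3] mid -22.0
   z -20 7 s [-6.4 -2.6 -0.9] t [-23.5 -19.2] mid -21.4
   z -10 10 s [-6.3 -2.5 -0.7] t [-24.1 -19.1] mid -21.6
   z 0 12 s [-6.4 -3.9 -0.6] t [-23.5 -12. ] mid -17.8
   z 10 14 s [-7.6 -3.6 -1.3] t [-21.7 -11.5] mid -16.6
   z 20 6 s [-7.3 -4.5 -1.6] t [-16.4 -11.9] mid -14.2
   z 30 8 s [-6.4 -4.8 -1.3] t [-14.8 -11.8] mid -13.3
   z 40 28 s [-7.  -4.5  0.2] t [-14.7  13.4] mid -0.6
tcp s,t,z -162.4 238.5 143.5 tilt [-0.008  0.006 -1.   ] 21.35
```

View pics/17c.png

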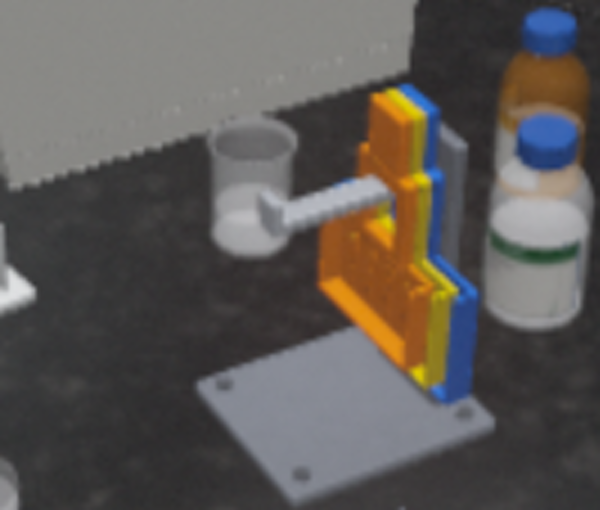

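View pics/17top.png

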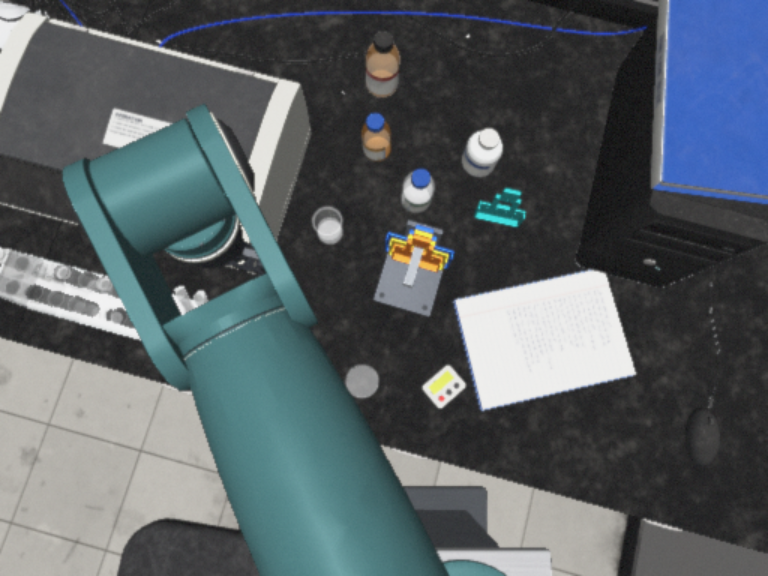

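The three trays hang flush and nested, with backs at about 0, -8 and -16 mm. The beaker (~(328,225)), petri dish and timer are at the same pixels as at the start. The arm is clear, so I'm handing in.

```bash
python3 -c "
from h import *
print(env.observe()['time_s']); print(env.job_done())"
```

```text
21.35
the job is handed in; nothing more can be done
None
```

I hung the yellow tray and then the orange one on the hook in front of the blue one, and pushed the set back until the blue tray was against the back-stop. I handed the job in at 21.35 s; the system gives no verdict.

- **Tray positions:** the last camera check puts the backs at about 0 mm (blue), -8 mm (yellow) and -16 mm (orange) from the back-stop. All three are within about 1 mm of the bar's middle line, upright, at bar height and nested. The top and scene cameras agree to within the 1–2 mm calibration error.
- **Loose objects:** the beaker, petri dish and timer are at the same pixels as in the first picture.
- **Robot:** the gripper was open and clear of everything at hand-in.
- **Forces:** the final pushes against the stop read about 45 N (yellow) and 36 N (orange) at the wrist, well under the 120 N limit. They went through the fingers on the trays. I assumed the 40 N limit on the arm and gripper body does not cover that, and I had no way to check.

No check failed.

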